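Scribe the rounded end of a shelf blank along the jig's template

ROBOT

A 7-joint arm with a two-finger parallel gripper is mounted at the origin on the work surface; the furniture and walls round the work are solid. World frame = base frame: x ahead of the robot, y to its left, z up, the work surface at z = 0. Lengths are in m, angles in rad, forces in N, time in s.
With the tool pointing down it reaches from about 0.425 to 0.95 m from the base axis. Payload 4.7 kg.
Tool frame: the origin (TCP) lies between the finger pads; the fingertips stand 14 mm ahead of it and the grasp point (between the pads) lies 5 mm behind it; z points along the fingers, y is the line along which they close (so a half turn about z gives the same grasp; the last joint's range is limited). The gripper opens to 85 mm and grips with 20 to 120 N. Pads are 22 mm wide; open, the fingers measure 114 mm over their backs; the gripper's body (76 mm by 85 mm) begins 54 mm behind the grasp point. The pads swing forward as they close: fully open they stand 13 mm farther back than shut.
Start: joints at [-1.211, 0.469, -0.049, 1.532, 0.024, 1.141, -0.082], TCP at [0.256, 0.625, 0.207] pointing down, gripper open.
Joint ranges: [-2.59, 2.59], [-0.33, 1.99], [-1.39, 1.29], [0.1, 2.45], [-1.04, 4.18], [0.21, 1.99], [-2.66, 2.66]. Speed limits (rad/s): [2.57, 2.57, 3.14, 3.14, 3.14, 3.14, 3.14].

INTERFACE

Orientations are given as a unit quaternion [w, x, y, z].
In Python, from station import r gives the robot as it stands.
- The arm moves only by the tool send_rows, never from a script. Its argument "plan" is a list that holds one entry, the list of rows, each a list of 7 numbers: the shift along the world's x, y, z in m, then the turn, a rotation vector about the world's x, y, z in degrees, then the opening, from -1 (shut) to 1 (fully open). In form: [[[x, y, z, ax, ay, az, hand], ...]]. A call has 1 to 5 rows; each row is the pose to reach, as a shift and turn from the pose commanded when the call began; what a row does not reach only later rows make up. A row lasts 1/8 s, in which the tool goes at most 62.5 mm and 10.7 degrees, less where a joint would pass 70% of its speed; a pose out of reach is approached as far as the arm can. A call with a gripper value outside its range is refused whole. The fingers move at their own pace and stop on an object; the grip force is fixed at half the most. Time passes only in rows, so rows that repeat a pose let the fingers close. It gives the time, the measured TCP pose, the force, the opening and the grip force at its end, in the units of the state.
- r.get_state(): the state, without advancing time (a new reading comes with each control period).
- r.snapshot(name): name is "side" or "top"; returns the picture (480x640x3 uint8, blue, green, red); there is no depth.
- r.camera_params(name): a dict with "K" (3x3 intrinsics, pixels), "xyz" and "orientation" of the camera in the world. Camera axes: x right, y down, z forward; pixel columns grow to the right and rows downward; lengths in m; the calibration is good to about 2 mm. A picture is of the moment at which its call begins. camera_params takes no time and is no camera call.
- r.close_job(): hands the job in; it is judged then, once.
The state is a dict: "time_s": time; "joint_positions": joint angles; "joint_vel": joint speeds; "joint_efforts": joint torques, N m; "tcp_pos": TCP position; "orientation": TCP orientation; "ft_force": force on the tool from outside, world axes, zero at the start; "ft_torque": the same for the moment, N m; "width": finger opening in m; "finger_force": force on a finger pad.
Only numpy, scipy, OpenCV 4.12 (cv2) and the standard library are available. Lean on these libraries where they do the work, as an engineer would, in place of code of your own. Each camera call takes 0.05 s, during which the arm holds its last target. There are 200 camera calls.

TASK

Mark out the shelf blank in the marking jig: push the white blank fully home against the jig's back fence and shoot the bolt across the jig's open end, right into its keeper, so that the blank cannot creep. Then take the scriber from its wooden stand and, pressing lightly so that its sprung point gives but does not bottom, draw the point slowly (slower than 10 cm a second) over the blank close along the whole edge of the metal template, starting at the back fence and going round the curve to the left fence, and scratch the blank nowhere else. Put the scriber back upright in its stand, with the blank still home and bolted, and leave the tin, the nozzle bottle, the small card box and the tape measure where they stand.

Things in the scene. Friction and masses are not known exactly. Their poses are not given: they have to be found in the camera images.
- jig: Fixed plywood marking jig, open at its near end. Origin on the table top; x points from the open end to the back fence, y to the left, z up. In its frame, mm: base 12 thick, x -97..108, y -80..78, and a tongue x -97..-55 out to y -228 that carries the bolt. Bay for the blank: back fence's face at x = 90, side fences' faces at y = +52 and -52; fences 20 wide, tops at z = 31.5.
- template (a point): Middle of the template's top: steel plate 4 mm thick (jig z 31.5..35.5 mm) screwed to the back and left fences, overhanging the bay's back left; the blank passes under it. Free edge, jig frame, mm: at y = -22 from the back fence to x = 12, then a quarter circle of radius 47 about (12, 25) to (-35, 25), then at x = -35 to the left fence. The blank stays bare 28 to the right, 35 at the near end.
- edge_0 (a point): Start of the line to be scribed: 3 mm outside the template's edge, 14 mm from the back fence, at the height of the blank's top; jig frame (76, -25, 30) mm. Axes as the jig's.
- edge_1 (a point): Next point of the line, 3 mm outside the edge; jig frame (44, -25, 30) mm.
- edge_2 (a point): Next point, where the curve begins; jig frame (12, -25, 30) mm.
- edge_3 (a point): Next point, 30 deg round the curve (radius 50 mm about arc_center).
- edge_4 (a point): Next point, 60 deg round the curve.
- edge_5 (a point): Next point, 90 deg round, where the curve ends; jig frame (-38, 25, 30) mm.
- edge_6 (a point): End of the line, 12 mm from the left fence; jig frame (-38, 40, 30) mm.
- arc_center (a point): Centre of the template's curve; jig frame (12, 25, 30) mm.
- blank: Loose white-faced board with brown edges, 160 (x) x 100 (y) x 18 mm, 0.25 kg, lying in the bay on the 12 mm base; at the start it sticks out of the open end. Origin at the centre of its underside; axes as the jig's. Fully home its origin is at (10, 0, 12) mm in the jig's frame and its near edge at x = -70; 2 mm play at each side. Its top is 30 mm over the table.
- bolt (a joint): Slide of the steel barrel bolt, m: 0 drawn back, 0.138 fully shot, its nose then inside the keeper (a steel staple at the left of the open end). Moves along the jig's +y, takes about 3 N, stays where it is left. Rod 12 mm thick at jig x = -80, z = 24 mm; it crosses the open end 4 mm clear of a blank that is home, and is blocked by one that is not.
- bolt_knob (a point): Centre of the bolt's steel knob (17 mm across, 17 high) on an 8.5 mm stem that stands up from the rod; knob from z = 50 to 67 mm. At jig (-80, -203 + bolt, 58.5) mm. The rails beside the rod are 33 mm high, the bridges at their ends 35 mm.
- stand: Fixed dark wooden block, 66 x 66 x 75 mm, with an upright 16 mm hole right through at its centre, chamfered; origin at the centre of its underside.
- scriber: Loose scriber standing point down in the stand. Origin on its axis under the brass collar (28 mm across, 6 high), which rests on the stand's top (z = 75 mm); z points up. Pale wooden handle 20 x 20 mm (sides along its x and y), 6 to 84 mm over the origin, rounded end at 91; steel shank 9 mm (11 at its foot) down to -40 mm; sprung point 5.6 mm down to -60 mm. 0.13 kg.
- scriber_tip (a point): The end of the scriber's sprung point, a 4.4 mm ball end, 60 mm below the scriber's origin at rest. It gives up to 8 mm upward against a spring (1 N at first, 3.8 N at 8 mm).
- tin: Bystander: printed round tin, 77 mm across, 127 high; origin under its centre.
- nozzle_bottle: Bystander: round bottle with a tall white nozzle, 56 mm across, 189 high; origin under its centre.
- card_box: Bystander: small printed card box, 58 x 90 x 35 mm; origin under its centre.
- tape_measure: Bystander: pocket tape measure, 36 x 87 x 64 mm; origin under its centre.
Mind the look-alikes: they are no part of the job. What is shaped like the stand but orange is not meant.

How it is judged:
On the way, in this order (a step that is already met when the one before it is completed fails the run):
1. the blank is home against the back fence (within 3 mm) (x of blank in the frame of jig above 0.007 m), for 0.1 s.
2. the bolt is shot into its keeper in front of the blank (value of joint bolt above 0.128 m and x of blank in the frame of jig above 0.004 m), for 0.2 s.
3. the point is on the blank, close to the template's edge at the start by the back fence (within 6 mm of edge_0, pressing over 0.4 N), the bolt shot (horizontal distance between scriber_tip and edge_0 below 0.006 m and contact force between scriber and blank above 0.4 N and value of joint bolt above 0.128 m), for 0.02 s.
4. the point is on the blank, close to the template's edge on the straight (within 6 mm of edge_1, pressing over 0.4 N), the bolt shot (horizontal distance between scriber_tip and edge_1 below 0.006 m and contact force between scriber and blank above 0.4 N and value of joint bolt above 0.128 m), for 0.02 s.
5. the point is on the blank, close to the template's edge where the curve begins (within 6 mm of edge_2, pressing over 0.4 N), the bolt shot (horizontal distance between scriber_tip and edge_2 below 0.006 m and contact force between scriber and blank above 0.4 N and value of joint bolt above 0.128 m), for 0.02 s.
6. the point is on the blank, close to the template's edge a third of the way round the curve (within 6 mm of edge_3, pressing over 0.4 N), the bolt shot (horizontal distance between scriber_tip and edge_3 below 0.006 m and contact force between scriber and blank above 0.4 N and value of joint bolt above 0.128 m), for 0.02 s.
7. the point is on the blank, close to the template's edge two thirds round the curve (within 6 mm of edge_4, pressing over 0.4 N), the bolt shot (horizontal distance between scriber_tip and edge_4 below 0.006 m and contact force between scriber and blank above 0.4 N and value of joint bolt above 0.128 m), for 0.02 s.
8. the point is on the blank, close to the template's edge where the curve ends (within 6 mm of edge_5, pressing over 0.4 N), the bolt shot (horizontal distance between scriber_tip and edge_5 below 0.006 m and contact force between scriber and blank above 0.4 N and value of joint bolt above 0.128 m), for 0.02 s.
9. the point is on the blank, close to the template's edge at the end by the left fence (within 6 mm of edge_6, pressing over 0.4 N), the bolt shot (horizontal distance between scriber_tip and edge_6 below 0.006 m and contact force between scriber and blank above 0.4 N and value of joint bolt above 0.128 m), for 0.02 s.
At the end, for the whole second after the job is handed in: The blank is home (within 6 mm of the back fence) behind the bolt, the bolt shot at least 128 of its 138 mm, and the scriber stands upright (within 7 deg) in its stand, collar down on the block (within 4 mm), released and at rest (all of step 2 and horizontal distance between scriber and stand below 0.007 m and z of scriber in the frame of stand below 0.079 m and angle between scriber's own z axis and vertical below 0.12 rad and linear speed of each of scriber, blank below 0.02 m/s); the robot touches nothing.
It fails at once if the scriber scratches the face of the blank more than 14 mm away from the template's edge (contact force between scriber and blank above 0.4 N and z of scriber_tip in the frame of jig above 0.026 m and (y of scriber_tip in the frame of jig below -0.036 m or x of scriber_tip in the frame of jig below -0.049 m or (x of scriber_tip in the frame of jig below 0.012 m and y of scriber_tip in the frame of jig below 0.025 m and horizontal distance between scriber_tip and arc_center above 0.061 m))).
It fails at once if the point is dragged over the blank at 10 cm a second or faster (contact force between scriber and blank above 0.4 N and linear speed of scriber above 0.1 m/s).
It fails at once if the scriber is pressed on the blank with more than 8 N (its point bottomed hard) (contact force between scriber and blank above 8 N).
It fails at once if the tin, the nozzle bottle, the card box or the tape measure is shifted by more than 20 mm or tipped (distance of any of tin, nozzle_bottle, card_box, tape_measure from where it was at the start of the episode above 0.02 m or angle between any of tin, nozzle_bottle, card_box, tape_measure's own z axis and vertical above 0.35 rad).
It also fails if it takes over 72 s, if anything falls off the work surface, if the arm or the gripper's body presses on something with over 40 N, if the wrist force passes 120 N, or if a joint passes its speed limit or range.

## Working session

There is one attempt and no reset: what is moved stays moved. The work goes in short steps, Python scripts to look and compute and a tool call to move; the robot and the scene stay as the last step left them, time stands still between calls to the robot, and variables do not carry over. Pictures are saved under pics/ and viewed, at most 10 in all, crops included, and the job is handed in when it is done.

Besides the shell and the picture viewer there is one more tool, called after "Call:" as name(argument=value, ...), one argument or row to a line, values as JSON. send_rows: Moves the arm, as the interface text tells. Its arguments: {"type":"object","properties":{"plan":{"type":"array","items":{"type":"array","items":{"type":"array","items":{"type":"number"}}}}},"required":["plan"]}

```bash
mkdir -p pics; ls
python3 - <<'E'
from station import r
import cv2
for n in("top","side"):
    cv2.imwrite(f"pics/{n}0.png",r.snapshot(n)); print(n,r.camera_params(n))
s=r.get_state(); print(s)
E
```

```text
pics
top {'K': array([[558.29452897,   0.        , 321.04521864],
       [  0.        , 558.29452897, 231.92984268],
       [  0.        ,   0.        ,   1.        ]]), 'xyz': array([-0.21008289, -0.23389507,  1.19359054]), 'orientation': array([-0.23838052,  0.76896497, -0.56539144,  0.17944394])}
side {'K': array([[529.49545765,   0.        , 316.70816678],
       [  0.        , 529.49545765, 245.70345136],
       [  0.        ,   0.        ,   1.        ]]), 'xyz': array([ 0.03722994, -0.90010889,  0.78295315]), 'orientation': array([-0.45823257,  0.85250191, -0.22595249,  0.11049375])}
{'time_s': 0.1, 'joint_positions': array([-1.21088286,  0.46934093, -0.04860099,  1.53359391,  0.02407181,
        1.14098243, -0.08230396]), 'joint_vel': array([ 0.00036612,  0.00021805, -0.00127751, -0.00460048,  0.0012593 ,
       -0.00110234, -0.00045665]), 'joint_efforts': array([ 4.45590922e-04, -5.11516821e+01, -4.70673025e-02, -2.38389713e+01,
        1.07777410e-02,  4.39287469e-03, -2.98534530e-05]), 'tcp_pos': array([0.25564688, 0.6240978 , 0.20647156]), 'orientation': array([-1.52193704e-04,  1.93175036e-01,  9.81163925e-01, -8.56834011e-04]), 'ft_force': array([-0.41392609,  0.08555281,  0.2938166 ]), 'ft_torque': array([-0.00909858,  0.04112081, -0.01853149]), 'finger_force': 0.0, 'width': 0.08555344659983677}
```

View pics/top0.png

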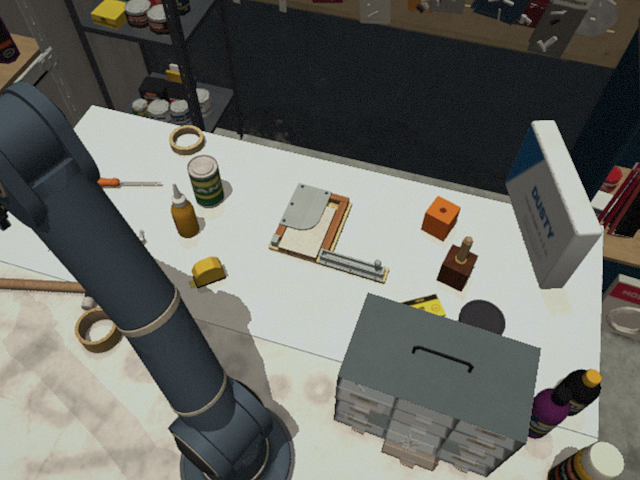

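View pics/side0.png

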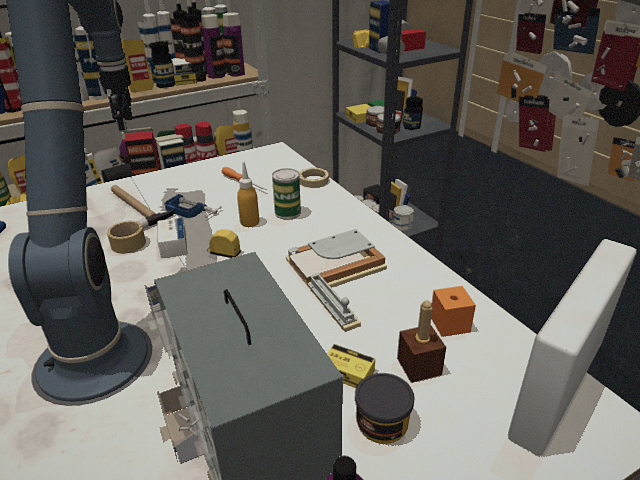

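Top view: the jig is at about (310,225), with the bolt knob at (379,264) and drawn to the right. Candidates for the stand are the dark wooden block with the scriber (458,268) and the orange block (441,217). The description says dark, so I choose (458,268), handle top (467,240). The bystanders are the tin (205,180), bottle (185,215), tape (209,271) and box (425,305). In the side view the stand is at (421,352) and the orange block at (454,310). Close crops next.

Run:
```python
import cv2,numpy as np
t=cv2.imread("pics/top0.png");s=cv2.imread("pics/side0.png")
def c(i,x,y,w,h,k): 
    o=cv2.resize(i[y:y+h,x:x+w],None,fx=k,fy=k,interpolation=cv2.INTER_CUBIC)
    for u in range((x+9)//10*10,x+w,10):
        cv2.line(o,(int((u-x+.5)*k),0),(int((u-x+.5)*k),4 if u%50 else 12),(0,0,255),1)
        if u%20==0: cv2.putText(o,str(u),(int((u-x+.5)*k)-10,22),0,.35,(0,0,255),1)
    for v in range((y+9)//10*10,y+h,10):
        cv2.line(o,(0,int((v-y+.5)*k)),(4,int((v-y+.5)*k)),(0,0,255),1)
        if v%20==0: cv2.putText(o,str(v),(6,int((v-y+.5)*k)+4),0,.35,(0,0,255),1)
    return o
cv2.imwrite("pics/jt.png",c(t,262,180,132,108,6))
cv2.imwrite("pics/js.png",c(s,280,225,110,110,5.4))
a=c(t,420,190,70,105,5.6);b=c(s,390,285,80,105,5.6)
cv2.imwrite("pics/st.png",np.hstack([a[:588,:390],b[:588,:405]]))
```

```text
(no output)
```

View pics/jt.png

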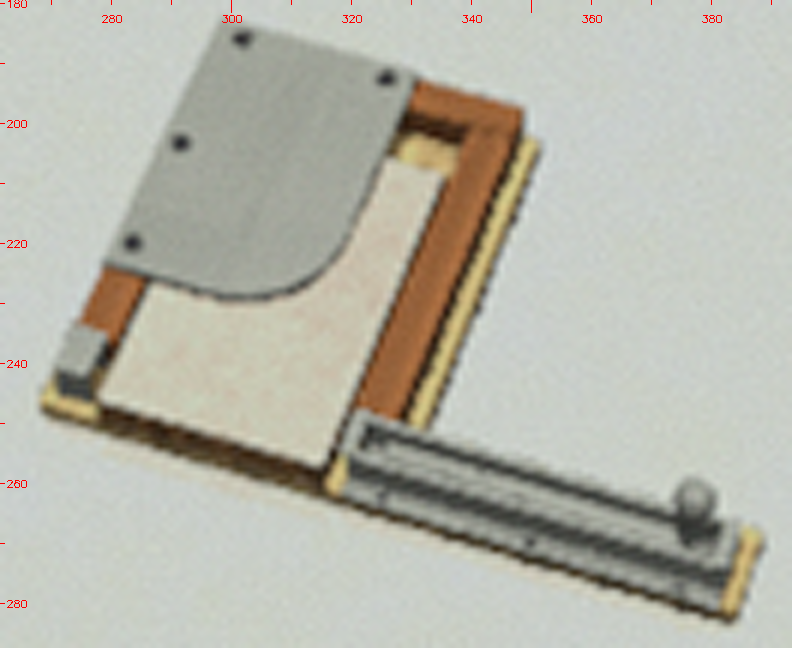

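View pics/js.png

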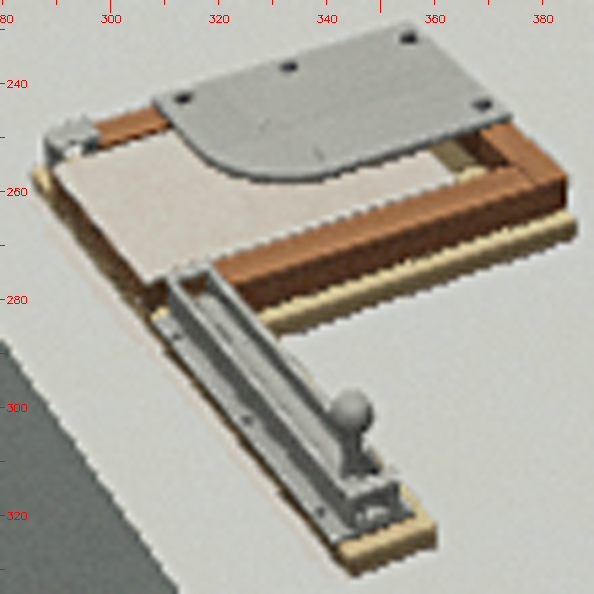

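View pics/st.png

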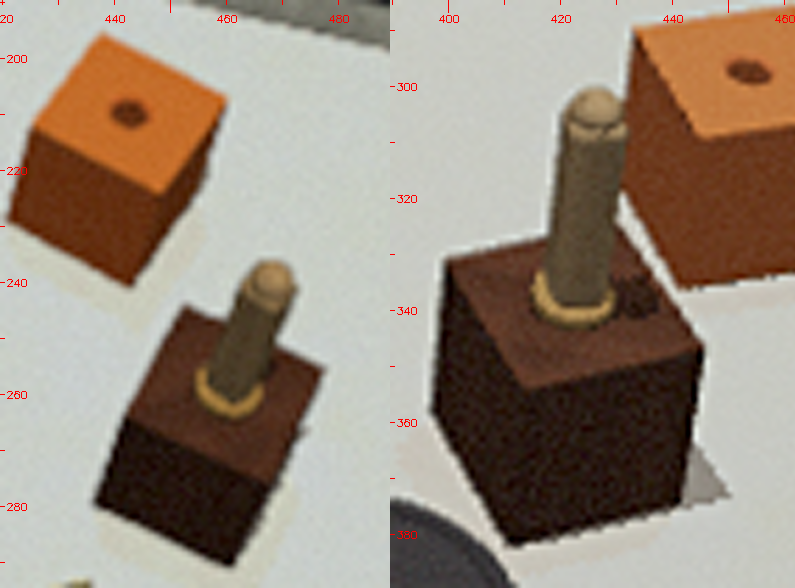

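The crops confirm the choice: the dark block holds a scriber with a brass collar at top (461,259), while the orange one is empty. The jig outline is clear in both views: knob at top (377,263) and side (344.5,301), and the blank sticks out of the open end. Now I fit poses.

```bash
cat > h.py <<'E'
import numpy as np
from scipy.spatial.transform import Rotation as R
from scipy.optimize import least_squares
from station import r
def proj(n,P):
    c=r.camera_params(n);q=np.array(c["orientation"]);M=R.from_quat(q[[1,2,3,0]]).as_matrix()
    p=(np.atleast_2d(P)-c["xyz"])@M; p=p@np.array(c["K"]).T; return p[:,:2]/p[:,2:]
def loc(p,L): # p=(x,y,yaw deg), L local mm
    return np.atleast_2d(R.from_euler("z",p[2],degrees=True).apply(np.array(L,float)/1000))+[p[0],p[1],0]
def px(o,k,X): return np.array(X,float)/k-.5+np.array(o)
def fit(p0,obs):
    f=lambda p:np.concatenate([(proj(n,loc(p,L))-uv).ravel() for n,L,uv in obs])
    s=least_squares(f,p0,x_scale=[.01,.01,1],loss="soft_l1"); print(np.round(s.x,4)); print(np.round(s.fun.reshape(-1,2),1).tolist()); return s.x
T=lambda x,y:px((262,180),6,(x,y))
S=lambda x,y:px((280,225),5.4,(x,y))
E
python3 - <<'E'
from h import *
from math import *
o=[("top",(-97,78,12),T(42,400)),("top",(-97,-228,12),T(738,610)),("top",(-55,-228,12),T(763,535)),("top",(108,-80,12),T(540,145)),("top",(-80,-203,58.5),T(694,500)),
("side",(-97,78,12),S(32,177)),("side",(-97,-228,12),S(340,548)),("side",(-55,-228,12),S(437,522)),("side",(108,-80,12),S(577,223)),("side",(-80,-203,58.5),S(351,412))]
print("jig");j=fit([.55,0,-15],o)
# checks
print(proj("top",loc(j,[(-35,25,35.5),(90,-52,31.5)]))-262*0)
b=lambda d:[("top",(-80+d[0],50+d[1],30),T(97,400)),("top",(-80+d[0],-50+d[1],30),T(325,468)),("side",(-80+d[0],-50+d[1],30),S(150,285)),("side",(-80+d[0],50+d[1],30),S(55,167)),("top",(80+d[0],-50+d[1],30),T(446,178))]
f=lambda d:np.concatenate([(proj(n,loc(j,L))-uv).ravel() for n,L,uv in b(d)])
s=least_squares(f,[-20,0]);print("blank rel jig mm",s.x,np.round(s.fun.reshape(-1,2),1).tolist())
A=lambda x,y:px((420,190),5.6,(x,y));B=lambda x,y:px((390,285),5.6,(x-390,y))
o=[("top",(33,33,75),A(325,370)),("top",(33,-33,75),A(268,482)),("top",(-33,-33,75),A(127,420)),("top",(-33,33,75),A(185,305)),
("side",(33,-33,75),B(528,390)),("side",(-33,-33,75),B(445,258)),("side",(33,33,75),B(705,345))]
def try_(perm):
    return [(n,(*np.roll([(33,33),(33,-33),(-33,-33),(-33,33)],perm,axis=0)[[(33,33),(33,-33),(-33,-33),(-33,33)].index(L[:2])],75),uv) for n,L,uv in o]
# initial guess
from itertools import product
g=lambda n,uv,z:None
print("stand")
def obs2(y): return o
# correspondences from world: triangulate corners
def tri(ut,us):
    return least_squares(lambda P:np.concatenate([(proj("top",P)-ut).ravel(),(proj("side",P)-us).ravel()]),[.6,-.2,.07])
for a,c in(((268,482),(445,258)),((325,370),(528,390)),((268,482),(528,390)),((325,370),(705,345)),((127,420),(445,258))):
    t=tri(A(*a),B(*c));print(a,c,t.x.round(4),t.cost.round(2))
t=tri(A(271,283),B(596,108));print("handle end",t.x,t.cost)
t=tri(A(229,393),B(573,300));print("collar",t.x,t.cost)
E
```

```text
jig
[ 0.5871  0.0356 -2.3692]
[[-0.8, -0.5], [-0.3, 0.2], [0.2, -1.2], [0.5, -1.5], [0.9, -0.1], [-0.9, -1.8], [0.3, 1.9], [-0.6, 0.5], [-0.2, -0.7], [-0.2, 1.1]]
[[295.8256617  227.24806992]
 [340.16806793 199.81029739]]
blank rel jig mm [-18.18191868  -2.10521034] [[0.5, -0.7], [0.3, -0.5], [-1.3, -0.2], [-1.1, 0.3], [0.9, -1.0]]
stand
(268, 482) (445, 258) [ 0.4837 -0.3637  0.1395] 9.49
(325, 370) (528, 390) [ 0.5293 -0.3797  0.0945] 130.9
(268, 482) (528, 390) [ 0.5203 -0.3713  0.0733] 0.65
(325, 370) (705, 345) [ 0.5819 -0.3859  0.0752] 1.03
(127, 420) (445, 258) [ 0.5314 -0.3099  0.0766] 1.26
handle end [ 0.55638119 -0.34780928  0.16054289] 1.1752556339475766
collar [ 0.55636998 -0.34851774  0.07717078] 0.78030787419581
```

```bash
cat >> h.py <<'E'
import cv2
def icp(img,n,p0,curves,w=4,only=None):
    g=cv2.cvtColor(img,cv2.COLOR_BGR2GRAY).astype(np.float32);g=cv2.GaussianBlur(g,(0,0),.8)
    pts=[]
    for C in curves:
        C=np.array(C,float)
        for a,b in zip(C[:-1],C[1:]):
            m=max(2,int(np.linalg.norm(b-a)/3)); t=(np.arange(m)+.5)/m
            pts+=[(a+(b-a)*u,(b-a)) for u in t]
    L=np.array([p for p,_ in pts]);D=np.array([d/np.linalg.norm(d) for _,d in pts])
    uv=proj(n,loc(p0,L));d=proj(n,loc(p0,L+D))-uv;d/=np.linalg.norm(d,axis=1)[:,None];nn=np.c_[-d[:,1],d[:,0]]
    k=np.arange(-w,w+.01,.25);s=uv[:,None]+k[None,:,None]*nn[:,None]
    v=cv2.remap(g,s[...,0].astype(np.float32),s[...,1].astype(np.float32),cv2.INTER_LINEAR)
    gr=np.abs(np.gradient(v,axis=1))*np.exp(-k**2/(2*(w/2)**2));i=gr.argmax(1)
    ok=(gr.max(1)>1.2);return L[ok],nn[ok],uv[ok]+k[i][ok,None]*nn[ok]
a=np.radians(np.arange(0,91,10))
ARC=[(90,-22,35.5),(12,-22,35.5)]+[(12-47*np.sin(t),25-47*np.cos(t),35.5) for t in a]+[(-35,25,35.5),(-35,52,35.5)]
JIG=[ARC,[(-55,-52,31.5),(85,-52,31.5)],[(-97,78,12),(-97,-228,12),(-55,-228,12)],[(-50,-80,12),(108,-80,12)]]
def fitjig(p,imgs,its=8,ex=()):
    for it in range(its):
        obs=[(n,)+icp(im,n,p,JIG,w=5 if it<3 else 2.5) for n,im in imgs]
        f=lambda q:np.concatenate([((proj(n,loc(q,L))-t)*nn).sum(1) for n,L,nn,t in obs])
        s=least_squares(f,p,x_scale=[.01,.01,1],loss="soft_l1",f_scale=.5);p=s.x
    return p,s.fun
E
python3 - <<'E'
from h import *
I={n:cv2.imread(f"pics/{n}0.png") for n in("top","side")}
p=[.5871,.0356,-2.37]
for c in(["top"],["side"],["top","side"]):
    q,f=fitjig(p,[(n,I[n]) for n in c]);print(c,q.round(4),len(f),np.median(abs(f)).round(2),np.percentile(abs(f),90).round(2))
ov=[]
for n,(x,y,w,h) in(("top",(262,180,132,108)),("side",(280,225,110,110))):
    o=cv2.resize(I[n][y:y+h,x:x+w],None,fx=3,fy=3,interpolation=cv2.INTER_CUBIC)
    for C in JIG:
        uv=((proj(n,loc(q,C))-[x,y]+.5)*3*8).astype(int)
        cv2.polylines(o,[uv.reshape(-1,1,2)],False,(0,0,255),1,cv2.LINE_AA,3)
    k=proj(n,loc(q,[(-80,-203,58.5)]))[0];cv2.circle(o,tuple(((k-[x,y]+.5)*3).astype(int)),2,(255,0,0),-1)
    ov.append(cv2.copyMakeBorder(o,0,340-o.shape[0],0,0,0))
cv2.imwrite("pics/ov.png",np.hstack(ov))
E
```

```text
['top'] [ 0.5797  0.0393 -2.4476] 268 0.28 0.94
['side'] [ 0.5831  0.0351 -2.237 ] 268 0.22 0.49
['top', 'side'] [ 0.5812  0.0343 -2.1864] 537 0.43 0.77h.py:25: RuntimeWarning: invalid value encountered in divide
  L=np.array([p for p,_ in pts]);D=np.array([d/np.linalg.norm(d) for _,d in pts])
```

View pics/ov.png

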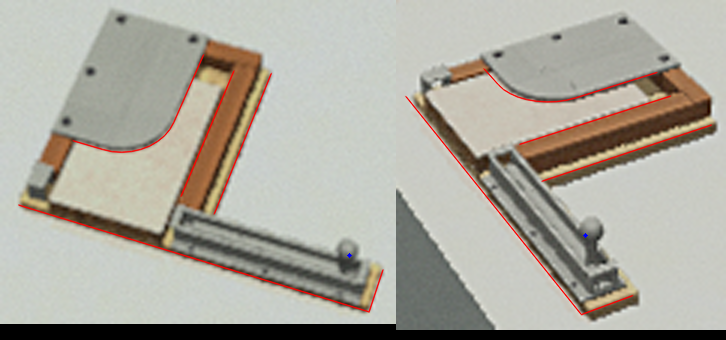

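The overlay shows the ICP locking onto the outer base and rim shadows, so the red arc lies outside the rim. The first corner fit matches the template edge better. I refine with signed edges (grey top to dark rim) on the template arc only, plus the corners.

```bash
sed -i 's/gr=np.abs(np.gradient(v,axis=1))/gr=np.gradient(v,axis=1)/; s/\[(-35,25,35.5),(-35,52,35.5)\]/[(-35,50,35.5)]/' h.py
python3 - <<'E'
from h import *
I={n:cv2.imread(f"pics/{n}0.png") for n in("top","side")}
o=[("top",(-97,78,12),T(42,400)),("top",(-97,-228,12),T(738,610)),("top",(-55,-228,12),T(763,535)),("top",(108,-80,12),T(540,145)),("top",(-80,-203,58.5),T(694,500)),("top",(90,-52,31.5),T(470,122)),
("side",(-97,78,12),S(32,177)),("side",(-97,-228,12),S(340,548)),("side",(-55,-228,12),S(437,522)),("side",(108,-80,12),S(577,223)),("side",(-80,-203,58.5),S(351,412))]
for cams in(["top"],["side"],["top","side"]):
  p=np.array([.5871,.0356,-2.37])
  for it in range(8):
    obs=[(n,)+icp(I[n],n,p,[ARC],w=3) for n in cams]
    f=lambda q,h=1:np.concatenate([((proj(n,loc(q,L))-t)*nn).sum(1)*.4 for n,L,nn,t in obs]+h*[(proj(n,loc(q,L))-uv).ravel() for n,L,uv in o if n in cams])
    p=least_squares(f,p,x_scale=[.01,.01,1],loss="soft_l1").x
  fa=f(p,0)/.4;print(cams,p.round(4),len(fa),np.mean(fa),np.median(abs(fa)));print(f(p)[len(fa):].reshape(-1,2).round(1).tolist())
ov=[]
for n,(x,y,w,h) in(("top",(262,180,132,108)),("side",(280,225,110,110))):
    o=cv2.resize(I[n][y:y+h,x:x+w],None,fx=3,fy=3,interpolation=cv2.INTER_CUBIC)
    for C in JIG:
        uv=((proj(n,loc(p,C))-[x,y]+.5)*3*8).astype(int)
        cv2.polylines(o,[uv.reshape(-1,1,2)],False,(0,0,255),1,cv2.LINE_AA,3)
    k=proj(n,loc(p,[(-80,-203,58.5)]))[0];cv2.circle(o,tuple(((k-[x,y]+.5)*3).astype(int)),2,(255,0,0),-1)
    ov.append(cv2.copyMakeBorder(o,0,340-o.shape[0],0,0,0))
cv2.imwrite("pics/ov2.png",np.hstack(ov))
# stand
A=lambda x,y:px((420,190),5.6,(x,y));B=lambda x,y:px((390,285),5.6,(x-390,y))
c=[(.5203,-.3713),(.5819,-.3859),(.5314,-.3099)]
o=[("top",(33,33,75),A(325,370)),]
fit([.556,-.348,-10],[("top",(33,-33,75),A(325,370)),("top",(-33,-33,75),A(268,482)),("top",(-33,33,75),A(127,420)),("top",(33,33,75),A(185,305)),
("side",(-33,-33,75),B(528,390)),("side",(-33,33,75),B(445,258)),("side",(33,-33,75),B(705,345))])
E
```

```text
['top'] [ 0.586   0.0365 -2.2866] 51 -0.22100615648456917 0.25499806343712017
[[-1.2, -0.2], [-0.6, 0.4], [-0.1, -1.1], [0.0, -1.4], [0.5, 0.1], [-0.1, 0.2]]
['side'] [ 0.5893  0.0368 -2.6088] 52 0.002708843061717717 0.2251535263534866
[[-0.3, -2.4], [0.5, 1.3], [-0.4, -0.1], [0.3, -1.0], [-0.1, 0.5]]h.py:25: RuntimeWarning: invalid value encountered in divide
  L=np.array([p for p,_ in pts]);D=np.array([d/np.linalg.norm(d) for _,d in pts])
Traceback (most recent call last):
  File "h.py", line 6, in proj
    c=r.camera_params(n);q=np.array(c["orientation"]);M=R.from_quat(q[[1,2,3,0]]).as_matrix()
ValueError: time passes only in moves, steps and waits
```

The two cameras give (.586,.0365,-2.29°) and (.5893,.0368,-2.61°), which agree within calibration, so I take the mean J=(.5875,.0366,-2.42°). I cache the camera parameters and fit the stand.

```bash
sed -i 's/^def proj/CP={n:r.camera_params(n) for n in("top","side")}\nJ=np.array([.5875,.0366,-2.42])\ndef proj/; s/c=r.camera_params(n)/c=CP[n]/' h.py
cat >> h.py <<'E'
def tri(ut,us,x0=(.6,-.2,.07)):
    s=least_squares(lambda P:np.concatenate([(proj("top",P)-ut).ravel(),(proj("side",P)-us).ravel()]),x0);return s.x,s.cost
E
python3 -W ignore - <<'E'
from h import *
A=lambda x,y:px((420,190),5.6,(x,y));B=lambda x,y:px((390,285),5.6,(x-390,y))
fit([.556,-.348,-10],[("top",(33,-33,75),A(325,370)),("top",(-33,-33,75),A(268,482)),("top",(-33,33,75),A(127,420)),("top",(33,33,75),A(185,305)),
("side",(-33,-33,75),B(528,390)),("side",(-33,33,75),B(445,258)),("side",(33,-33,75),B(705,345))])
for n,L in(("edge",[(76,-25,30),(44,-25,30),(12,-25,30),(-38,40,30)]),("knob",[(-80,-203,58.5),(-80,-65,58.5)]),("near",[(-80-18-10+10,0,30)])):print(n,loc(J,L).round(4).tolist())
# rough bystanders at table (top view base)
for nm,ut,us in(("tin top",(203,163),(286,176)),("bottle tip",(176,187),(243,166)),("tape top",(207,262),(224,234)),("box",(428,302),(352,362)),("toolbox corner",(369,297),(253,255)),("toolbox corner2",(539,348),(340,385)),("dusty c1",(535,122),(630,243)),("dusty c2",(552,283),(513,440))):
    print(nm,*tri(ut,us))
E
```

```text
[  0.5575  -0.3473 -12.186 ]
[[0.7, -1.3], [0.8, -0.4], [-0.5, -1.3], [-0.3, -1.1], [-0.9, 0.7], [-1.0, 0.6], [-0.1, 0.7]]
edge [[0.6624, 0.0084, 0.03], [0.6304, 0.0098, 0.03], [0.5984, 0.0111, 0.03], [0.5512, 0.0782, 0.03]]
knob [[0.499, -0.1628, 0.0585], [0.5048, -0.025, 0.0585]]
near [[0.4896, 0.0407, 0.03]]
tin top [0.61262622 0.33048241 0.11928101] 2.039275198308051
bottle tip [0.4839262  0.3294779  0.17872391] 0.012865858088814689
tape top [0.37740815 0.22550083 0.05717952] 0.47245029770123514
box [ 0.43672507 -0.29897336  0.03650527] 5.328348547601974
toolbox corner [ 0.29896831 -0.17797997  0.25696704] 1.886875903761574
toolbox corner2 [ 0.28755995 -0.49606427  0.24791233] 4.1149104307106565
dusty c1 [ 0.94526325 -0.45303129  0.21236699] 44.34893572182164
dusty c2 [ 0.57782913 -0.57212663  0.02739345] 9.239645491095603
```

Stand at (.5575,-.3473), consistent with the collar (.5564,-.3485,.077) and handle end z of .161 (expected .166). The knob start is (.499,-.163). The pushing pose above the open end is about (.4636,.0418). I move there with the fingers shut.

Call:
send_rows(
  plan=[
    [[0.02,-0.057,0.01,0,0,4,-1],[0.04,-0.114,0.02,0,0,8,-1],[0.06,-0.171,0.02,0,0,12,-1],[0.08,-0.228,0.02,0,0,16,-1],[0.1,-0.285,0.02,0,0,19.9,-1]],
  ],
)

```text
time_s: 0.72
tcp_pos: [0.3562, 0.3375, 0.2272]
orientation: [-0.0, 0.02, 1.0, -0.0]
ft_force: [0.5, -0.2, -0.1]
width: -0.0002
finger_force: 0.0
```

Call:
send_rows(
  plan=[
    [[0.022,-0.058,0,0,0,0,-1],[0.044,-0.116,-0.01,0,0,0,-1],[0.066,-0.174,-0.03,0,0,0,-1],[0.088,-0.232,-0.05,0,0,0,-1],[0.108,-0.297,-0.075,0,0,0,-1]],
  ],
)

```text
time_s: 1.35
tcp_pos: [0.4601, 0.0549, 0.1574]
orientation: [0.001, 0.021, 1.0, 0.0]
ft_force: [0.9, 0.8, 0.3]
width: -0.0001
finger_force: 0.0
```

```bash
cat >> h.py <<'E'
def st():
    s=r.get_state();q=s["orientation"];m=R.from_quat(np.array(q)[[1,2,3,0]]).as_matrix()
    p=s["tcp_pos"];jl=R.from_euler("z",-J[2],degrees=True).apply(p-[J[0],J[1],0])*1000
    print("t",round(s["time_s"],2),"p",p.round(4),"jig",jl.round(1),"yaw y",np.degrees(np.arctan2(m[1,1],m[0,1])).round(2),"z",m[:,2].round(3),"F",s["ft_force"].round(2),"w",round(s["width"],4),"ff",round(s["finger_force"],1),"q7",s["joint_positions"].round(2))
    return s
E
python3 -c "from h import *;st()"
```

```text
t 1.35 p [0.4601 0.0549 0.1574] jig [-128.1   12.9  157.4] yaw y 87.64 z [ 0.001  0.    -1.   ] F [0.9  0.82 0.33] w -0.0001 ff 0.0 q7 [-0.41  0.18  0.23  2.09 -0.05  0.88  1.38]
```

Call:
send_rows(
  plan=[
    [[0,0,-0.04,0,0,0,-1],[0,0,-0.08,0,0,0,-1],[0,0,-0.1185,0,0,0,-1],[0,0,-0.1185,0,0,0,-1],[0.01,0,-0.1185,0,0,0,-1]],
  ],
)

```text
time_s: 1.98
tcp_pos: [0.47, 0.0568, 0.0402]
orientation: [0.0, 0.021, 1.0, 0.0]
ft_force: [0.0, 0.0, 0.6]
width: 0.0001
finger_force: 0.0
```

Call:
send_rows(
  plan=[
    [[0.007,0,0,0,0,0,-1],[0.014,-0.0005,0,0,0,0,-1],[0.02,-0.001,0,0,0,0,-1],[0.025,-0.001,0,0,0,0,-1],[0.025,-0.001,0,0,0,0,-1]],
  ],
)

```text
time_s: 2.6
tcp_pos: [0.4948, 0.0557, 0.0393]
orientation: [0.0, 0.021, 1.0, 0.0]
ft_force: [-0.3, -0.6, 0.4]
width: -0.0002
finger_force: 0.0
```

```bash
python3 -c "
from h import *;st()
cv2.imwrite('pics/p1.png',r.snapshot('side')[215:345,270:400])"
```

```text
t 2.6 p [0.4948 0.0557 0.0393] jig [-93.4  15.1  39.3] yaw y 87.62 z [ 0.  0. -1.] F [-0.28 -0.65  0.43] w -0.0002 ff 0.0 q7 [-0.35  0.41  0.19  2.11 -0.13  0.63  1.46]
```

Call:
send_rows(
  plan=[
    [[-0.005,0,0,0,0,0,-1],[-0.005,-0.014,-0.005,0,0,0,-1],[0.003,-0.0145,-0.005,0,0,0,-1],[0.007,-0.0145,-0.005,0,0,0,-1],[0.007,-0.0145,-0.005,0,0,0,-1]],
  ],
)

```text
time_s: 3.28
tcp_pos: [0.5022, 0.0413, 0.0343]
orientation: [0.0, 0.021, 1.0, 0.0]
ft_force: [-0.3, -0.3, 0.2]
width: -0.0002
finger_force: 0.0
```

Call:
send_rows(
  plan=[
    [[0.002,0,0,0,0,0,-1],[0.004,0,0,0,0,0,-1],[0.004,0,0,0,0,0,-1]],
  ],
)

```text
time_s: 3.65
tcp_pos: [0.5056, 0.0413, 0.0343]
orientation: [0.0, 0.021, 1.0, 0.0]
ft_force: [-0.1, 0.9, -0.9]
width: 0.0001
finger_force: 0.0
```

```bash
python3 -c "
from h import *;st()
a=r.snapshot('side')[215:335,270:390];b=r.snapshot('top')[175:295,258:398]
cv2.imwrite('pics/p2.png',np.hstack([cv2.resize(a,None,fx=3,fy=3,interpolation=2),cv2.resize(b,None,fx=3,fy=3,interpolation=2)]))"
```

```text
t 3.65 p [0.5056 0.0413 0.0343] jig [-82.    1.2  34.3] yaw y 87.64 z [ 0.  0. -1.] F [-0.06  0.88 -0.91] w 0.0001 ff 0.0 q7 [-0.32  0.43  0.19  2.09 -0.14  0.63  1.5 ]
```

View pics/p2.png

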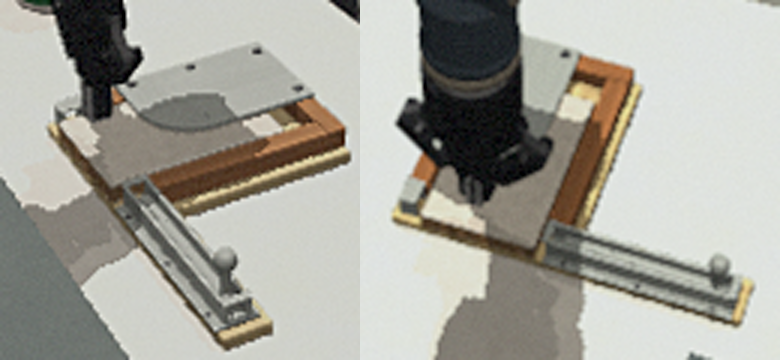

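The picture shows the blank not yet moved, with the fingertips at top (296,240) apparently over its face. I check where they should project.

```bash
python3 -c "
from h import *
s=st();p=s['tcp_pos']
for z in(.0,.02,.034):
  for n in('top','side'):print(z,n,proj(n,[p[0],p[1],z]).round(1))
print('blank near top', [proj(n,loc(J,[(-98,0,30),(-70,0,30),(-70,-50,30),(-98,-50,30)])).round(1).tolist() for n in('top','side')])"
```

```text
t 3.75 p [0.5054 0.0412 0.0343] jig [-82.2   1.1  34.3] yaw y 87.63 z [-0.  0. -1.] F [ 0.23  0.77 -0.61] w 0.0001 ff 0.0 q7 [-0.32  0.43  0.19  2.09 -0.14  0.63  1.5 ]
0.0 top [[298. 252.]]
0.0 side [[302.8 273.2]]
0.02 top [[297.8 247.7]]
0.02 side [[302.5 266.7]]
0.034 top [[297.6 244.6]]
0.034 side [[302.3 262. ]]
blank near top [[[295.8, 250.6], [299.9, 241.8], [318.6, 247.5], [314.8, 256.4]], [[296.7, 265.4], [307.1, 262.2], [316.3, 273.0], [305.6, 276.3]]]
```

```bash
python3 -c "
from h import *
for n,(x,y,w,h) in(('side',(292,240,22,34)),('top',(286,228,24,28))):
  g=cv2.cvtColor(r.snapshot(n),6)
  print(n,x,y)
  for v in range(y,y+h): print(v,' '.join('%3d'%k for k in g[v,x:x+w]))
"
```

```text
side 292 240
240 209 211 218 190 108  37  15  16  25  19  17  23  24  19  11  22  26  26  23  10   9 118
241 209 210 210 217 179  94  19  26  14  28  23  15  22  21   8  15  27  20  13   0  37 182
242 206 208 209 219 177  89  20  12  23  18  22  22  15  16  27  17  10   9   0   0 120 119
243 207 209 208 217 182  85  28  32   9  29  22  19  20  22   1  72  72 138 146 182 116  57
244 209 209 209 217 180  84  64  83  45  16   0  21  13  13   2 148 109 138 179 190 176 142
245 209 210 209 220 181  80  59  90  70  25  23  10  22  24   4 129 120  95 160 181 183 180
246 211 210 214 191 169  86  63  87  72  25  16  25  18  11   3 118 133 106  84 153 179 179
247 182 194 189 178 178  98  60  88  58  21  18  27  28  23   2 126 143 141 113  87 172 181
248 173 178 175 179 174  83  60  91  61  24  19  20  24  25   7  91 144 127  82  47 114 172
249 175 174 178 185 176  84  48  85  68  24  24  27  28  26   6  66  74  84 125 185 152 118
250 182 183 190 189 143  81  65  85  64  17  16  11  15  21  10  69 126 125 201 213 200 147
251 158 109 150 111  77  67  67  88  62  23  26  17  20  24  11  90 141 133
[... 4152 characters left out ...]

249 143 155 161 198 216 208 216 220 205 202 205 205 211 177 111 120 124 131 135 133 134 131 135 130
250  58  53  78 125 154 152 179 211 214 212 206 207 208 171 110 116 110 116 132 135 138 134 134 132
251  67  56  46  53  65  68 105 139 157 174 202 211 210 174 107 114 113 112 119 126 129 136 134 134
252  81  63  53  46  59  74  66  51  64  96 133 157 170 148 104 115 113 110 114 114 117 129 133 136
253  90  80  65  60  66  72  72  58  50  56  60  66  93 100  82  85 108 113 118 117 118 118 119 123
254 174 129  80  75  70  69  73  67  70  62  59  64  71  61  52  55  69  87  98 103 113 117 116 114
255 224 204 189 178 129  78  83  85  90  84  73  70  73  67  56  46  44  46  48  69  82  95  93 105
```

```bash
python3 -c "
from h import *
print(tri((297,242.5),(301.5,254.5),(.5,.04,.03)))
print('blank near-left face?',tri((286,248.8),(292,260),(.5,.07,.03)))
print(loc(J,[(-98,50,30)]))"
```

```text
(array([0.50072224, 0.03974984, 0.05627722]), np.float64(1.5983907232447776))
blank near-left face? (array([0.4886073 , 0.06585246, 0.03011571]), np.float64(0.1973953992054101))
[[0.49169862 0.0906934  0.03      ]]
```

The pictures put the shut fingertips at z≈0.056, while the TCP reading implies 0.020. I back off in front of the jig and feel downward carefully to settle this.

Call:
send_rows(
  plan=[
    [[-0.03,0.001,0.005,0,0,0,-1],[-0.047,0.002,0.005,0,0,0,-1],[-0.047,0.002,-0.005,0,0,0,-1],[-0.047,0.002,-0.015,0,0,0,-1],[-0.047,0.002,-0.015,0,0,0,-1]],
  ],
)

```text
time_s: 4.47
tcp_pos: [0.4585, 0.043, 0.0182]
orientation: [-0.001, 0.021, 1.0, -0.0]
ft_force: [0.0, 0.8, -0.0]
width: -0.0002
finger_force: 0.0
```

Call:
send_rows(
  plan=[
    [[0,0,-0.002,0,0,0,-1],[0,0,-0.004,0,0,0,-1],[0,0,-0.006,0,0,0,-1],[0,0,-0.008,0,0,0,-1],[0,0,-0.008,0,0,0,-1]],
  ],
)

```text
time_s: 5.1
tcp_pos: [0.4584, 0.0432, 0.0112]
orientation: [-0.0, 0.021, 1.0, 0.0]
ft_force: [0.2, 0.4, -0.2]
width: 0.0001
finger_force: 0.0
```

```bash
python3 -c "
from h import *
st()
I={n:r.snapshot(n) for n in('top','side')}
cv2.imwrite('pics/p3.png',np.hstack([cv2.resize(I['side'][200:320,250:380],None,fx=3,fy=3,interpolation=2),cv2.resize(I['top'][190:310,250:380],None,fx=3,fy=3,interpolation=2)]))"
```

```text
t 5.1 p [0.4584 0.0432 0.0112] jig [-129.3    1.1   11.2] yaw y 87.63 z [-0.  0. -1.] F [ 0.19  0.39 -0.2 ] w 0.0001 ff 0.0 q7 [-0.33  0.42  0.18  2.21 -0.15  0.53  1.49]
```

No contact at TCP z=.011, so the fingertips really stand further back than stated. I continue down.

Call:
send_rows(
  plan=[
    [[0,0,-0.004,0,0,0,-1],[0,0,-0.01,0,0,0,-1],[0,0,-0.016,0,0,0,-1],[0,0,-0.018,0,0,0,-1],[0,0,-0.018,0,0,0,-1]],
  ],
)

```text
time_s: 5.82
tcp_pos: [0.4583, 0.0431, -0.007]
orientation: [-0.0, 0.021, 1.0, -0.0]
ft_force: [0.2, -0.2, -0.4]
width: 0.0002
finger_force: 0.0
```

```bash
python3 -c "
from h import *
s=st();p=s['tcp_pos'];print(proj('side',p),proj('top',p))
for n,(x,y,w,h) in(('side',(278,250,24,36)),('top',(280,240,24,30))):
  g=cv2.cvtColor(r.snapshot(n),6)
  print(n,x,y)
  for v in range(y,y+h,1): print(v,' '.join('%3d'%k for k in g[v,x:x+w]))
"
```

```text
t 5.83 p [ 0.4583  0.0431 -0.007 ] jig [-129.4    1.    -7. ] yaw y 87.62 z [-0.001 -0.    -1.   ] F [ 0.22 -0.21 -0.37] w 0.0002 ff 0.0 q7 [-0.32  0.46  0.17  2.21 -0.16  0.48  1.5 ]
[[285.50582898 280.96058099]] [[291.37610261 268.43863189]]
side 278 250
250  25  23  18  10  12  21   9  16  12  10  29  38  56  69  69  51 145 166 147 125 132 140 148 141
251   2  26   5  24  19   8  28  20  16  20  27  30  51  70  70  69  85  85  61  37  89 117  90  59
252  17  14  16  33  22  29  17  23  26  20  29  22  36  69  69  67  64  37  21  17  40  92 122 195
253  19  25  14  25  28  29  26  21  33  48  46  36  38  46  70  73  77  58  36  24  18 212 213 212
254   9  11  19  15  21  28   4  18  52  35  32  39  36  47  74  69  72  57  26  19   4 186 212 209
255  25  10  13  16  25  20  26  17  33  29  13  33  26  31  56  54  57  49  30  15   0 166 210 215
256  55  10  16  21  13  18  25  25  16  24  19  18  26  30  29  50  40  46  23   9  40 207 217 169
257  63  12  20  10  31  14  24  27  25   2  24  24  28  22  27  34  41  31  11   0 213 229 172 134
258  48  12  18  15   7  35  28  17  22  21
[... 5068 characters left out ...]

263 205 177 142 152 122  40  52  81  56  53  78  56  33  15   6  41 119 155 151 150 154 145 137 140
264 229 220 180 144 134 107  78  83  58  52  74  64  40  20   7  90 141 151 146 148 143 149 147 148
265 228 229 219 201 207 205 170  91  62  42  73  61  37   6  16 110 154 146 146 146 148 146 147 145
266 226 226 229 229 231 233 197 107  63  37  68  77  67  64  93 136 151 148 145 148 145 150 148 147
267 226 225 226 226 225 227 223 165  91  83  87  75  97 113 129 145 151 152 145 150 145 149 149 142
268 224 224 225 222 222 226 229 215 162 115 119 106 117 130 124 137 149 148 147 146 145 147 148 150
269 221 223 220 221 220 225 224 226 214 165 117 124 125 124 121 136 149 149 147 144 150 146 152 148
```

The fingertips are at TCP z + ~0.0215, seen consistently at two heights. I set the tip at z≈.0185 and push.

Call:
send_rows(
  plan=[
    [[0.003,0,0.004,0,0,0,-1],[0.013,-0.0005,0.004,0,0,0,-1],[0.023,-0.001,0.004,0,0,0,-1],[0.033,-0.0015,0.004,0,0,0,-1],[0.038,-0.0015,0.004,0,0,0,-1]],
  ],
)

```text
time_s: 6.55
tcp_pos: [0.4969, 0.0416, -0.0029]
orientation: [-0.0, 0.021, 1.0, -0.0]
ft_force: [-2.6, 0.1, 2.8]
width: 0.0002
finger_force: 1.6
```

Call:
send_rows(
  plan=[
    [[0.003,0,0,0,0,0,-1],[0.006,0,0,0,0,0,-1],[0.006,0,0,0,0,0,-1]],
  ],
)

```text
time_s: 6.92
tcp_pos: [0.5032, 0.0417, -0.0027]
orientation: [0.001, 0.021, 1.0, 0.0]
ft_force: [-0.1, -0.9, -1.1]
width: 0.0
finger_force: 0.3
```

```bash
cat >> h.py <<'E'
def nearedge(show=False):
    # blank near top edge in jig x, along several jig y, from top image: white->brown transition
    g=cv2.cvtColor(r.snapshot("top"),6).astype(np.float32);o=[]
    for y in(-35,-25,25,35):
        xs=np.arange(-105,-55,.5);uv=proj("top",loc(J,[(x,y,30) for x in xs])).astype(np.float32)
        v=cv2.remap(g,uv[None,:,0],uv[None,:,1],1)[0];d=np.gradient(v);o.append((y,xs[d.argmax()],round(float(d.max()),1)))
    print(o)
E
python3 -c "
from h import *
st();nearedge()"
```

```text
t 6.92 p [ 0.5032  0.0417 -0.0027] jig [-84.4   1.5  -2.7] yaw y 87.62 z [ 0.001  0.    -1.   ] F [-0.07 -0.88 -1.09] w 0.0 ff 0.3 q7 [-0.3   0.49  0.17  2.11 -0.16  0.54  1.51]
[(-35, np.float64(-78.0), 9.9), (-25, np.float64(-78.0), 9.5), (25, np.float64(-69.5), 2.0), (35, np.float64(-77.5), 1.4)]
```

Call:
send_rows(
  plan=[
    [[0.003,0,0,0,0,0,-1],[0.005,0,0,0,0,0,-1],[0.006,0,0,0,0,0,-1],[0.006,0,0,0,0,0,-1]],
  ],
)

```text
time_s: 7.48
tcp_pos: [0.5069, 0.0417, -0.0029]
orientation: [-0.002, 0.021, 1.0, -0.0]
ft_force: [-5.5, 1.4, 4.7]
width: -0.0002
finger_force: 2.7
```

```bash
python3 -c "
from h import *
st();nearedge()"
```

```text
t 7.47 p [ 0.5069  0.0417 -0.0029] jig [-80.7   1.7  -2.9] yaw y 87.63 z [-0.003  0.    -1.   ] F [-5.49  1.38  4.71] w -0.0002 ff 2.7 q7 [-0.3   0.5   0.17  2.1  -0.16  0.55  1.52]
[(-35, np.float64(-74.5), 8.7), (-25, np.float64(-72.0), 9.5), (25, np.float64(-59.5), 1.7), (35, np.float64(-74.0), 2.7)]
```

Call:
send_rows(
  plan=[
    [[0.003,0,0,0,0,0,-1],[0.006,0,0,0,0,0,-1],[0.006,0,0,0,0,0,-1]],
  ],
)

```text
time_s: 7.9
tcp_pos: [0.5067, 0.0416, -0.0038]
orientation: [-0.008, 0.021, 1.0, -0.0]
ft_force: [-15.9, 0.2, 11.8]
width: 0.0001
finger_force: 7.9
```

```bash
python3 -c "
from h import *
st();nearedge()"
```

```text
t 7.9 p [ 0.5067  0.0416 -0.0038] jig [-81.    1.6  -3.8] yaw y 87.64 z [-0.016 -0.    -1.   ] F [-15.88   0.18  11.85] w 0.0001 ff 7.9 q7 [-0.3   0.51  0.17  2.09 -0.16  0.57  1.52]
[(-35, np.float64(-74.5), 8.8), (-25, np.float64(-75.5), 8.5), (25, np.float64(-56.5), 1.6), (35, np.float64(-74.5), 1.4)]
```

Pushed with 16 N and no further travel; the near edge reads about -73±2 in the top view, so the blank is home. I retreat and go round to the right of the knob.

Call:
send_rows(
  plan=[
    [[-0.045,0.001,0.001,0,0,0,-1],[-0.047,0.001,0.05,0,0,0,-1],[-0.04,-0.04,0.083,0,0,0,-1],[-0.03,-0.1,0.083,0,0,0,-1],[-0.018,-0.16,0.083,0,0,0,-1]],
  ],
)

```text
time_s: 8.57
tcp_pos: [0.4988, -0.12, 0.0816]
orientation: [0.003, 0.02, 1.0, -0.0]
ft_force: [0.4, 1.3, -0.6]
width: 0.0
finger_force: 0.0
```

Call:
send_rows(
  plan=[
    [[0,-0.05,0,0,0,0,-1],[0,-0.087,0,0,0,0,-1],[0,-0.087,0,0,0,0,-1]],
  ],
)

```text
time_s: 8.95
tcp_pos: [0.4971, -0.2099, 0.0808]
orientation: [0.002, 0.024, 1.0, -0.002]
ft_force: [0.4, 1.3, 0.8]
width: -0.0001
finger_force: 0.0
```

```bash
python3 -c "
from h import *
st();nearedge()
I={n:r.snapshot(n) for n in('top','side')}
for n in I: cv2.imwrite(f'pics/k_{n}.png',I[n])"
```

```text
t 8.95 p [ 0.4971 -0.2099  0.0808] jig [ -79.9 -250.1   80.8] yaw y 87.26 z [ 0.003 -0.003 -1.   ] F [0.43 1.25 0.85] w -0.0001 ff 0.0 q7 [ 0.1   0.41  0.28  2.   -0.16  0.76  1.99]
[(-35, np.float64(-74.5), 16.2), (-25, np.float64(-73.5), 15.5), (25, np.float64(-76.0), 0.9), (35, np.float64(-103.5), 1.2)]
```

```bash
python3 -c "
from h import *
for f in('top0','k_top'):
  g=cv2.imread(f'pics/{f}.png')
  G=cv2.cvtColor(g,6).astype(np.float32)
  for y in(-40,-35,-20,20):
    xs=np.arange(-110,-50,2);uv=proj('top',loc(J,[(x,y,30) for x in xs])).astype(np.float32)
    print(f,y,cv2.remap(G,uv[None,:,0],uv[None,:,1],1)[0].astype(int).tolist())
  for y in(-45,-35):
    xs=np.arange(40,110,2);uv=proj('top',loc(J,[(x,y,30) for x in xs])).astype(np.float32)
    print(f,'back',y,cv2.remap(g[:,:,0].astype(np.float32),uv[None,:,0],uv[None,:,1],1)[0].astype(int).tolist())
"
```

```text
top0 -40 [67, 59, 57, 59, 94, 146, 186, 200, 198, 195, 194, 196, 197, 199, 200, 198, 196, 196, 195, 195, 193, 194, 197, 197, 197, 195, 193, 191, 192, 192]
top0 -35 [67, 54, 54, 64, 90, 144, 181, 197, 199, 200, 197, 197, 197, 197, 197, 197, 197, 195, 194, 195, 196, 196, 196, 199, 198, 195, 191, 191, 192, 195]
top0 -20 [60, 57, 51, 54, 108, 159, 199, 199, 198, 197, 198, 197, 196, 196, 196, 194, 194, 195, 194, 195, 198, 198, 197, 196, 196, 196, 195, 196, 196, 198]
top0 20 [63, 50, 43, 50, 96, 152, 190, 201, 196, 196, 196, 195, 195, 196, 195, 194, 196, 196, 195, 194, 195, 195, 196, 196, 197, 198, 197, 197, 197, 197]
top0 back -45 [176, 176, 175, 175, 178, 178, 177, 177, 177, 162, 143, 121, 116, 116, 112, 107, 96, 79, 47, 26, 21, 25, 28, 34, 45, 54, 59, 61, 61, 59, 55, 58, 103, 148, 184]
top0 back -35 [175, 171, 170, 170, 172, 175, 178, 180, 177, 161, 144, 130, 125, 124, 122, 119, 111, 96, 71, 41, 21, 20, 18, 30, 42, 51, 58, 61, 60, 59, 56, 60, 98, 138, 174]
k_top -40 [148, 185, 209, 205, 203, 203, 203, 203, 202, 203, 200, 196, 178, 142, 80, 67, 69, 80, 133, 193, 215, 221, 219, 219, 220, 218, 220, 221, 222, 221]
k_top -35 [157, 199, 204, 204, 205, 204, 203, 203, 205, 205, 201, 197, 188, 159, 101, 54, 54, 87, 149, 196, 225, 221, 220, 220, 220, 221, 221, 221, 221, 221]
k_top -20 [159, 200, 209, 207, 207, 207, 206, 206, 207, 209, 205, 199, 184, 141, 89, 63, 58, 67, 132, 187, 222, 222, 221, 223, 222, 220, 219, 219, 220, 220]
k_top 20 [39, 37, 37, 38, 40, 42, 39, 38, 35, 35, 33, 36, 35, 32, 34, 35, 34, 33, 34, 33, 27, 25, 26, 40, 43, 44, 56, 79, 103, 121]
k_top back -45 [192, 191, 191, 191, 192, 196, 197, 197, 196, 196, 195, 196, 198, 198, 198, 198, 199, 198, 197, 198, 200, 196, 181, 133, 88, 67, 64, 63, 64, 66, 63, 66, 118, 168, 207]
k_top back -35 [192, 193, 193, 192, 193, 193, 194, 197, 198, 198, 199, 200, 200, 200, 198, 196, 194, 194, 197, 199, 202, 194, 176, 137, 95, 68, 62, 67, 67, 67, 61, 66, 112, 158, 197]
```

The blank now reaches the back fence (white runs directly to the fence brown, and the near edge shifted 27 mm), so it is home. I lower beside the knob and push the bolt along jig +y.

Call:
send_rows(
  plan=[
    [[0,0,-0.03,0,0,0,-1],[0,0,-0.06,0,0,0,-1],[0,0.004,-0.06,0,0,0,-1],[0.0005,0.014,-0.06,0,0,0,-1],[0.001,0.024,-0.06,0,0,0,-1]],
  ],
)

```text
time_s: 9.72
tcp_pos: [0.4986, -0.1808, 0.0215]
orientation: [0.001, 0.02, 1.0, -0.0]
ft_force: [-0.1, -2.5, -0.6]
width: -0.0004
finger_force: 1.3
```

Call:
send_rows(
  plan=[
    [[0.0005,0.012,0,0,0,0,-1],[0.001,0.024,0,0,0,0,-1],[0.0015,0.036,0,0,0,0,-1],[0.002,0.048,0,0,0,0,-1],[0.0025,0.06,0,0,0,0,-1]],
  ],
)

```text
time_s: 10.35
tcp_pos: [0.5002, -0.1205, 0.0204]
orientation: [0.0, 0.021, 1.0, -0.0]
ft_force: [0.4, -2.9, 2.5]
width: 0.0001
finger_force: 1.4
```

```bash
python3 -c "
from h import *
st();nearedge()
I={n:r.snapshot(n) for n in('top','side')}
cv2.imwrite('pics/p5.png',np.hstack([cv2.resize(I['side'][200:350,270:400],None,fx=3,fy=3,interpolation=2),cv2.resize(I['top'][160:310,260:390],None,fx=3,fy=3,interpolation=2)]))"
```

```text
t 10.35 p [ 0.5002 -0.1205  0.0204] jig [ -80.5 -160.7   20.4] yaw y 87.63 z [ 0. -0. -1.] F [ 0.41 -2.86  2.54] w 0.0001 ff 1.4 q7 [-0.04  0.47  0.25  2.09 -0.2   0.61  1.87]
[(-35, np.float64(-74.5), 15.4), (-25, np.float64(-73.5), 16.1), (25, np.float64(-74.0), 16.3), (35, np.float64(-74.5), 14.7)]
```

View pics/p5.png

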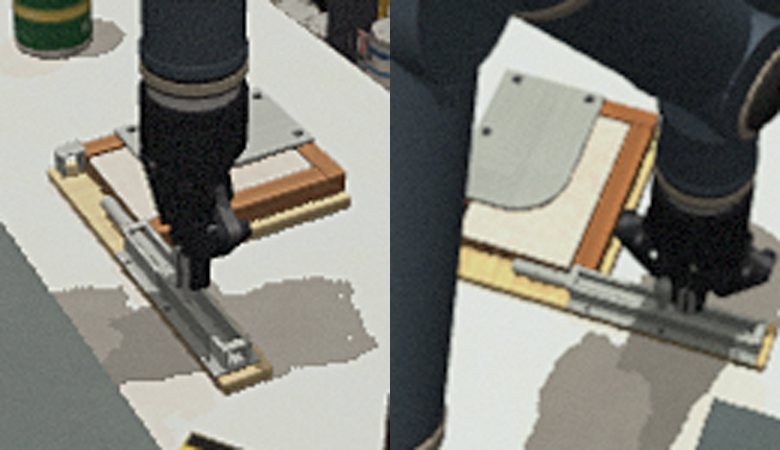

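The rod is moving across the open end, its nose at side (304,267), and the blank stays home. I carry on.

Call:
send_rows(
  plan=[
    [[0.0005,0.012,0,0,0,0,-1],[0.001,0.024,0,0,0,0,-1],[0.0015,0.036,0,0,0,0,-1],[0.002,0.048,0,0,0,0,-1],[0.0025,0.06,0,0,0,0,-1]],
  ],
)

```text
time_s: 11.12
tcp_pos: [0.5017, -0.0604, 0.02]
orientation: [-0.001, 0.021, 1.0, 0.0]
ft_force: [-2.5, -2.8, -0.8]
width: -0.0003
finger_force: 1.4
```

Call:
send_rows(
  plan=[
    [[0,0.004,0,0,0,0,-1],[0,0.008,0,0,0,0,-1],[0.0005,0.012,0,0,0,0,-1],[0.0005,0.012,0,0,0,0,-1]],
  ],
)

```text
time_s: 11.62
tcp_pos: [0.5034, -0.0488, 0.0204]
orientation: [0.0, 0.021, 1.0, 0.0]
ft_force: [0.3, -1.3, 0.7]
width: -0.0003
finger_force: 0.4
```

```bash
python3 -c "
from h import *
st();nearedge()"
```

```text
t 11.62 p [ 0.5034 -0.0488  0.0204] jig [-80.4 -88.9  20.4] yaw y 87.64 z [ 0.001  0.001 -1.   ] F [ 0.25 -1.32  0.68] w -0.0003 ff 0.4 q7 [-0.18  0.46  0.25  2.11 -0.19  0.6   1.73]
[(-35, np.float64(-76.5), 14.0), (-25, np.float64(-73.5), 15.4), (25, np.float64(-74.0), 17.9), (35, np.float64(-74.5), 15.9)]
```

Call:
send_rows(
  plan=[
    [[0,0.003,0,0,0,0,-1],[0,0.006,0,0,0,0,-1],[0,0.006,0,0,0,0,-1]],
  ],
)

```text
time_s: 12.05
tcp_pos: [0.5038, -0.0484, 0.0207]
orientation: [0.001, 0.023, 1.0, -0.003]
ft_force: [-0.4, -12.2, -1.0]
width: -0.0002
finger_force: 6.0
```

Call:
send_rows(
  plan=[
    [[0,0.002,0,0,0,0,-1],[0,0.005,0,0,0,0,-1],[0,0.005,0,0,0,0,-1]],
  ],
)

```text
time_s: 12.42
tcp_pos: [0.5037, -0.0482, 0.0208]
orientation: [0.002, 0.024, 1.0, -0.005]
ft_force: [-0.4, -22.0, -1.5]
width: -0.0002
finger_force: 11.0
```

```bash
python3 -c "
from h import *
st();nearedge()"
```

```text
t 12.43 p [ 0.5037 -0.0482  0.0208] jig [-80.1 -88.3  20.8] yaw y 87.21 z [ 0.003 -0.01  -1.   ] F [ -0.4  -22.    -1.45] w -0.0002 ff 11.0 q7 [-0.2   0.46  0.26  2.11 -0.19  0.59  1.71]
[(-35, np.float64(-76.5), 14.3), (-25, np.float64(-73.5), 15.7), (25, np.float64(-74.0), 17.3), (35, np.float64(-74.5), 17.1)]
```

The bolt is at its end stop (22 N, no motion), so it is fully shot. Before gripping I estimate the handle's yaw from its silhouette widths in the first pictures.

```bash
python3 -c "
from h import *
c=np.array([.5570,-.348])
for n in('top','side'):
  g=cv2.imread(f'pics/{n}0.png').astype(np.float32)
  cam=np.array(CP[n]['xyz']);d=c-cam[:2];az=np.degrees(np.arctan2(-d[1],-d[0]));d/=np.linalg.norm(d);lat=np.array([-d[1],d[0]])
  print(n,'cam az',az)
  for z in(.10,.12,.14):
    t=np.arange(-22,22.1,2)/1000
    P=np.c_[c+t[:,None]*lat,np.full(len(t),z)];uv=proj(n,P).astype(np.float32)
    for ch in(0,2): print(z,'BGR'[ch],cv2.remap(g[:,:,ch],uv[None,:,0],uv[None,:,1],1)[0].astype(int).tolist())
"
```

```text
top cam az 171.53919190481213
0.1 B [24, 26, 27, 24, 18, 21, 29, 34, 37, 36, 40, 38, 36, 37, 36, 42, 36, 29, 24, 27, 29, 25, 27]
0.1 R [73, 74, 73, 67, 50, 47, 58, 67, 73, 75, 76, 73, 70, 73, 75, 76, 75, 77, 77, 78, 78, 77, 79]
0.12 B [197, 193, 190, 191, 183, 152, 93, 28, 39, 38, 42, 38, 37, 39, 38, 36, 58, 92, 117, 137, 146, 134, 128]
0.12 R [197, 194, 189, 192, 186, 159, 110, 61, 74, 76, 77, 72, 70, 73, 73, 71, 84, 113, 136, 147, 153, 147, 140]
0.14 B [199, 198, 198, 198, 195, 156, 84, 38, 55, 63, 63, 56, 52, 51, 48, 37, 72, 153, 192, 199, 200, 198, 197]
0.14 R [201, 200, 202, 201, 199, 163, 102, 74, 108, 122, 119, 108, 99, 96, 92, 80, 94, 160, 195, 202, 201, 200, 199]
side cam az -133.2718979168795
0.1 B [105, 24, 33, 41, 38, 39, 44, 44, 46, 50, 44, 49, 53, 51, 53, 42, 37, 34, 51, 65, 105, 147, 169]
0.1 R [136, 77, 85, 90, 89, 85, 81, 81, 79, 86, 80, 85, 89, 89, 90, 80, 83, 86, 95, 102, 127, 160, 180]
0.12 B [29, 20, 64, 154, 200, 128, 47, 42, 49, 45, 47, 51, 48, 54, 48, 58, 130, 194, 198, 198, 196, 195, 195]
0.12 R [109, 104, 122, 177, 208, 148, 82, 76, 83, 79, 86, 86, 86, 94, 86, 89, 147, 200, 203, 203, 200, 202, 200]
0.14 B [22, 29, 25, 23, 32, 35, 44, 46, 48, 46, 43, 54, 55, 55, 46, 56, 132, 196, 197, 197, 197, 195, 194]
0.14 R [103, 108, 107, 105, 111, 96, 77, 77, 82, 80, 81, 89, 93, 94, 86, 86, 147, 200, 200, 200, 200, 199, 199]
```

Call:
send_rows(
  plan=[
    [[0,-0.02,0,0,0,0,-1],[0,-0.03,0.04,0,0,0,-1],[0.005,-0.06,0.09,0,0,0,-0.5],[0.015,-0.1,0.14,0,0,0,1],[0.025,-0.15,0.17,0,0,0,1]],
  ],
)

```text
time_s: 13.1
tcp_pos: [0.5302, -0.188, 0.1935]
orientation: [0.003, 0.019, 1.0, 0.0]
ft_force: [1.7, -0.4, -0.8]
width: 0.0543
finger_force: 0.0
```

Call:
send_rows(
  plan=[
    [[0.01,-0.055,0,0,0,-5,1],[0.019,-0.108,0,0,0,-11,1],[0.028,-0.16,0,0,0,-11,1],[0.028,-0.16,0,0,0,-11,1]],
  ],
)

```text
time_s: 13.6
tcp_pos: [0.5554, -0.3533, 0.1904]
orientation: [0.001, 0.12, 0.993, -0.002]
ft_force: [-0.3, -0.9, -0.1]
width: 0.0854
finger_force: 0.0
```

```bash
python3 -c "
from h import *
st()"
```

```text
t 13.6 p [ 0.5554 -0.3533  0.1904] jig [ -15.6 -390.9  190.4] yaw y 76.25 z [ 0.001 -0.003 -1.   ] F [-0.3  -0.93 -0.13] w 0.0854 ff 0.0 q7 [ 0.2   0.47  0.43  1.62 -0.21  1.09  2.02]
```

Call:
send_rows(
  plan=[
    [[0.0015,0.005,-0.01,0,0,0,1],[0.0015,0.005,-0.04,0,0,0,1],[0.0015,0.005,-0.07,0,0,0,1],[0.0015,0.005,-0.1,0,0,0,1],[0.0015,0.005,-0.1,0,0,0,1]],
  ],
)

```text
time_s: 14.22
tcp_pos: [0.5566, -0.3392, 0.0875]
orientation: [-0.003, 0.115, 0.993, 0.002]
ft_force: [-0.2, 0.6, 0.8]
width: 0.0853
finger_force: 0.0
```

Call:
send_rows(
  plan=[
    [[0,0,0,0,0,0,-0.2],[0,0,0,0,0,0,-1],[0,0,0,0,0,0,-1],[0,0,0,0,0,0,-1],[0,0,0,0,0,0,-1]],
  ],
)

```text
time_s: 14.85
tcp_pos: [0.5578, -0.3442, 0.0912]
orientation: [0.001, 0.117, 0.993, -0.001]
ft_force: [-1.6, -1.0, 4.5]
width: 0.0195
finger_force: 58.6
```

```bash
python3 -c "
from h import *
st()
I={n:r.snapshot(n) for n in('top','side')}
for n in I: cv2.imwrite(f'pics/g_{n}.png',I[n])
cv2.imwrite('pics/p6.png',np.hstack([cv2.resize(I['side'][260:400,370:500],None,fx=3,fy=3,interpolation=2),cv2.resize(I['top'][160:300,390:520],None,fx=3,fy=3,interpolation=2)]))"
```

```text
t 14.85 p [ 0.5578 -0.3442  0.0912] jig [ -13.6 -381.7   91.2] yaw y 76.6 z [ 0.001 -0.001 -1.   ] F [-1.56 -1.02  4.46] w 0.0195 ff 58.6 q7 [ 0.22  0.57  0.39  1.71 -0.26  0.91  2.05]
```

Gripped at 19.5 mm with 59 N. I lift straight up and out of the hole, then travel toward the jig.

Call:
send_rows(
  plan=[
    [[0,0,0.02,0,0,0,-1],[0,0,0.045,0,0,0,-1],[0,0,0.07,0,0,0,-1],[0,0,0.095,0,0,0,-1],[0,0,0.11,0,0,0,-1]],
  ],
)

```text
time_s: 15.58
tcp_pos: [0.5576, -0.3427, 0.202]
orientation: [0.0, 0.116, 0.993, 0.0]
ft_force: [-0.0, -0.7, -1.0]
width: 0.0196
finger_force: 59.2
```

```bash
python3 -c "
from h import *
st()
I={n:r.snapshot(n) for n in('top','side')}
for n in I: cv2.imwrite(f'pics/l_{n}.png',I[n])
cv2.imwrite('pics/p7.png',np.hstack([cv2.resize(I['side'][220:380,360:490],None,fx=3,fy=3,interpolation=2),cv2.resize(I['top'][160:320,390:520],None,fx=3,fy=3,interpolation=2)]))"
```

```text
t 15.57 p [ 0.5576 -0.3427  0.202 ] jig [ -13.8 -380.2  202. ] yaw y 76.65 z [ 0.001  0.001 -1.   ] F [-0.02 -0.71 -1.05] w 0.0196 ff 59.2 q7 [ 0.18  0.46  0.43  1.61 -0.21  1.11  2.  ]
```

View pics/p7.png

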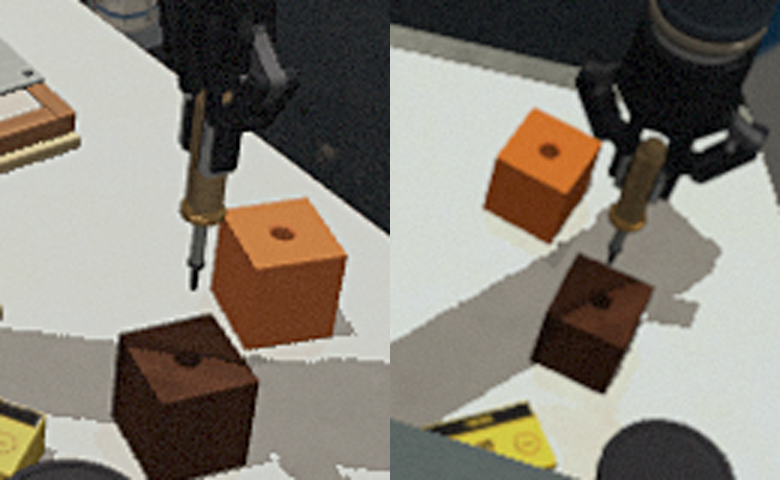

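The scriber is out of the hole, tip at side (424.2,316.2) and top (463.2,247.2). The empty stand hole is at side (422.2,339.5) and top (460.2,259.2).

```bash
python3 -c "
from h import *
print('tip',tri((463.2,247.2),(424.2,316.2)))
print('hole',tri((460.2,259.2),(422.2,339.5)))
# collar centre
print('collar',tri(((626-390)/3+389.5,160+218/3-.5),(360+203/3-.5,220+213/3-.5)))
"
```

```text
tip (array([ 0.55829473, -0.34423451,  0.12726473]), np.float64(1.343105241219997))
hole (array([ 0.55819328, -0.34810372,  0.07327071]), np.float64(0.055814967702552724))
collar (array([ 0.55927347, -0.34247742,  0.18595669]), np.float64(1.6962103282209688))
```

```bash
python3 -c "
from h import *
from scipy.ndimage import gaussian_filter1d
t=np.arange(-9,9.1,.5)
for n in('top','side'):
  g=cv2.cvtColor(cv2.imread(f'pics/l_{n}.png'),6).astype(np.float32)
  for nm,pts,d in (('blank x=-70',[(-70,y,30) for y in range(-40,45,4)],(1,0)),('tmpl x=-35',[(-35,y,35.5) for y in range(28,50,2)],(1,0)),('tmpl bottom x=-35',[(-35,y,31.5) for y in range(28,50,2)],(1,0)),('tmpl y=-22',[(x,-22,35.5) for x in range(16,84,4)],(0,1)),('arc45',[(12-47*np.sin(a),25-47*np.cos(a),35.5) for a in np.radians(range(35,56,3))],(.707,.707)),('fence y=-52',[(x,-52,31.5) for x in range(-45,80,4)],(0,1)),('base x=-97',[(-97,y,12) for y in range(-200,60,6)],(1,0))):
    P=np.array(pts,float)[:,None]+t[None,:,None]*np.array([*d,0])
    uv=proj(n,loc(J,P.reshape(-1,3))).astype(np.float32).reshape(P.shape[:2]+(2,))
    v=np.median(cv2.remap(g,uv[...,0],uv[...,1],1),axis=0)
    print(n,nm,v[::2].astype(int).tolist())
"
```

```text
top blank x=-70 [50, 49, 49, 49, 49, 50, 51, 52, 51, 51, 51, 50, 49, 50, 49, 49, 50, 49, 49]
top tmpl x=-35 [53, 53, 53, 53, 53, 53, 54, 55, 54, 54, 54, 54, 54, 54, 52, 53, 52, 52, 52]
top tmpl bottom x=-35 [53, 53, 53, 53, 53, 52, 52, 53, 54, 54, 55, 54, 54, 54, 54, 53, 52, 52, 52]
top tmpl y=-22 [202, 204, 204, 202, 191, 175, 160, 152, 148, 152, 160, 168, 173, 174, 174, 173, 173, 171, 163]
top arc45 [32, 34, 32, 33, 32, 31, 31, 32, 33, 36, 35, 34, 33, 35, 35, 36, 36, 37, 37]
top fence y=-52 [112, 112, 113, 113, 112, 107, 106, 113, 136, 163, 183, 198, 206, 206, 206, 205, 204, 204, 203]
top base x=-97 [171, 143, 112, 79, 74, 80, 99, 122, 136, 148, 155, 155, 151, 144, 133, 120, 104, 89, 79]
side blank x=-70 [177, 167, 147, 117, 90, 70, 61, 72, 103, 143, 174, 195, 205, 205, 203, 200, 199, 199, 199]
side tmpl x=-35 [185, 181, 183, 190, 190, 176, 154, 138, 129, 133, 149, 166, 172, 175, 176, 175, 174, 173, 173]
side tmpl bottom x=-35 [200, 201, 202, 203, 203, 202, 199, 188, 171, 150, 134, 132, 140, 155, 168, 174, 176, 176, 175]
side tmpl y=-22 [188, 160, 136, 112, 95, 90, 96, 108, 124, 143, 158, 168, 178, 180, 179, 179, 177, 176, 175]
side arc45 [191, 173, 155, 127, 103, 92, 96, 104, 116, 134, 148, 160, 170, 181, 182, 180, 179, 177, 176]
side fence y=-52 [121, 121, 121, 124, 128, 136, 146, 158, 171, 184, 195, 201, 203, 202, 200, 199, 198, 198, 197]
side base x=-97 [204, 206, 205, 194, 174, 145, 115, 94, 89, 116, 148, 173, 182, 179, 174, 169, 166, 162, 146]
```

Call:
send_rows(
  plan=[
    [[0,0.055,0,0,0,0,-1],[0,0.115,0,0,0,0,-1],[0,0.175,0,0,0,0,-1],[0,0.235,0,0,0,0,-1],[0,0.29,0,0,0,0,-1]],
  ],
)

```text
time_s: 16.3
tcp_pos: [0.5563, -0.0506, 0.1993]
orientation: [-0.001, 0.116, 0.993, 0.0]
ft_force: [0.2, 0.4, -0.5]
width: 0.019
finger_force: 59.2
```

Call:
send_rows(
  plan=[
    [[0,0.045,0,0,0,0,-1],[0,0.078,-0.02,0,0,0,-1],[0,0.078,-0.055,0,0,0,-1],[0,0.078,-0.08,0,0,0,-1],[0,0.078,-0.08,0,0,0,-1]],
  ],
)

```text
time_s: 16.92
tcp_pos: [0.5549, 0.0248, 0.1177]
orientation: [-0.003, 0.116, 0.993, -0.001]
ft_force: [-0.4, 0.3, -0.9]
width: 0.0193
finger_force: 59.1
```

```bash
python3 -c "
from h import *
s=st()
I={n:r.snapshot(n) for n in('top','side')}
o=[]
for n in I:
  cv2.imwrite(f'pics/h_{n}.png',I[n])
  x,y=proj(n,np.r_[s['tcp_pos'][:2],.045])[0].astype(int)
  x-=32;y-=32;print(n,'crop origin',x,y)
  o.append(cv2.resize(I[n][y:y+65,x:x+65],None,fx=6,fy=6,interpolation=2))
cv2.imwrite('pics/p8.png',np.hstack(o))"
```

```text
t 16.93 p [0.5549 0.0248 0.1177] jig [-32.1 -13.2 117.7] yaw y 76.64 z [-0.007 -0.001 -1.   ] F [-0.45  0.33 -0.94] w 0.0193 ff 59.1 q7 [-0.36  0.38  0.31  1.92 -0.15  0.86  1.36]
top crop origin 277 196
side crop origin 291 223
```

View pics/p8.png

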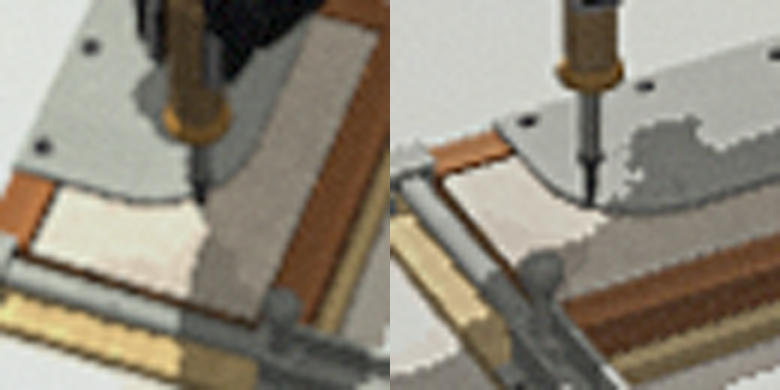

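The last close crop shows the tip hovering just outside the template's curve at top (310.2,229.3) and side (324.0,257.0), with the bolt across the open end. I compute the tip relative to the template per camera.

```bash
python3 -c "
from h import *
tcp=np.array([.5549,.0248,.1177])
tip={'top':(310.2,229.3),'side':(324.0,257.0)}
print('tri',tri(tip['top'],tip['side'],(.55,.03,.04)))
t=np.arange(-6,6.01,.25)
for n in('top','side'):
  g=cv2.cvtColor(cv2.imread(f'pics/h_{n}.png'),6).astype(np.float32)
  for z in (.040,.0425):
    q=least_squares(lambda p:(proj(n,np.r_[p,z])[0]-tip[n]),tcp[:2]).x; print(n,z,'tip xy',q.round(4),'jig',(R.from_euler('z',2.42,degrees=True).apply(np.r_[q-J[:2],0])*1000).round(1)[:2])
  rows=[]
  S=[((x,-22),(0,1)) for x in range(20,84,3)]+[((12-47*np.sin(a),25-47*np.cos(a)),(np.sin(a),np.cos(a))) for a in np.radians(range(3,90,4))]+[((-35,y),(1,0)) for y in range(27,50,2)]
  for (p,d) in S:
    P=np.array([[p[0]+u*d[0],p[1]+u*d[1],35.5] for u in t]);uv=proj(n,loc(J,P)).astype(np.float32)
    v=cv2.GaussianBlur(cv2.remap(g,uv[None,:,0],uv[None,:,1],1),(0,0),2)[0]
    gr=np.gradient(v); i=gr.argmax(); rows.append((d[0],d[1],t[i],gr[i]))
  rows=np.array(rows); ok=(rows[:,3]>1.5)&(abs(rows[:,2])<5)
  A=rows[ok,:2];b=rows[ok,2]
  s=least_squares(lambda m:A@m-b,[0,0],loss='soft_l1',f_scale=.5)
  print(n,'template shift in jig mm',s.x.round(2),ok.sum(),'offsets',rows[:,2].round(1).tolist())
"
```

```text
tri (array([0.55594329, 0.02435402, 0.0402809 ]), np.float64(0.12486992639393801))
top 0.04 tip xy [0.555  0.0243] jig [-31.9 -13.6]
top 0.0425 tip xy [0.5534 0.0238] jig [-33.5 -14.3]
top template shift in jig mm [-1.73  0.22] 24 offsets [2.0, 0.5, 1.5, 1.5, 0.8, 1.8, 2.5, 1.8, 1.2, 0.8, 1.8, 0.8, 0.5, 2.5, 0.8, 1.0, -6.0, -6.0, -6.0, -6.0, 6.0, -5.5, 0.8, -0.2, 0.8, 1.0, -1.0, 0.0, -0.5, -1.0, -2.2, 2.8, 2.5, 3.0, -1.5, -1.0, -2.5, -2.0, -1.8, -2.0, -2.0, -2.8, -0.8, -1.0, -2.8, -1.5, -1.0, -1.5, -1.5, -1.5, -1.0, -1.2, -1.5, -2.5, -3.0, -4.0]
side 0.04 tip xy [0.5572 0.0253] jig [-29.8 -12.6]
side 0.0425 tip xy [0.5554 0.0221] jig [-31.4 -15.8]
side template shift in jig mm [ 0.99 -0.04] 41 offsets [0.2, -0.8, 0.5, -1.5, -0.5, 0.0, 0.2, -0.5, 0.5, 0.2, 0.5, 0.0, 2.0, -0.5, -1.5, -0.2, -0.5, -1.2, 0.5, 0.0, 1.5, 0.5, 0.2, 0.5, -0.2, 0.8, -2.0, 2.8, 2.2, -0.8, 1.0, 4.8, 1.0, 0.8, 0.8, 5.0, -1.0, 0.5, -0.5, 0.8, 0.5, 1.0, 1.2, 1.5, 1.2, 1.2, 1.2, 1.5, 1.0, 1.0, 1.5, 1.0, -0.5, -0.5, 0.5, 1.0]
```

Both cameras agree: tip in the true jig frame = TCP in J + (1.1..1.4, -0.6) mm. I let the arm settle and work out the waypoints.

Call:
send_rows(
  plan=[
    [[0,0,0,0,0,0,-1],[0,0,0,0,0,0,-1]],
  ],
)

```text
time_s: 17.27
tcp_pos: [0.5581, 0.0247, 0.1213]
orientation: [0.001, 0.117, 0.993, 0.0]
ft_force: [-0.7, -0.2, -1.3]
width: 0.0192
finger_force: 59.1
```

```bash
python3 -c "
from h import *
st()
o=1.7
W=[(76,-25-o),(44,-25-o),(12,-25-o)]+[(12-(50+o)*np.sin(a),25-(50+o)*np.cos(a)) for a in np.radians([15,30,45,60,75,90])]+[(-38-o,40)]
P=loc(J,[(x-1.4,y+.6,0) for x,y in W])[:,:2]
for w,p in zip(W,P): print(np.round(w,1),p.round(4))
"
```

```text
t 17.27 p [0.5581 0.0247 0.1213] jig [-28.9 -13.2 121.3] yaw y 76.62 z [ 0.002  0.001 -1.   ] F [-0.69 -0.21 -1.3 ] w 0.0192 ff 59.1 q7 [-0.36  0.38  0.31  1.92 -0.15  0.86  1.36]
[ 76.  -26.7] [0.6609 0.0074]
[ 44.  -26.7] [0.629  0.0087]
[ 12.  -26.7] [0.597  0.0101]
[ -1.4 -24.9] [0.5837 0.0124]
[-13.8 -19.8] [0.5715 0.0181]
[-24.6 -11.6] [0.5611 0.0267]
[-32.8  -0.9] [0.5533 0.0378]
[-37.9  11.6] [0.5487 0.0505]
[-39.7  25. ] [0.5475 0.0639]
[-39.7  40. ] [0.5482 0.0789]
```

```bash
python3 -c "
from h import *
s=st();p=s['tcp_pos'];I={n:r.snapshot(n) for n in('top','side')};st()
for n in I:
  cv2.imwrite(f'pics/i_{n}.png',I[n])
  x,y=proj(n,np.r_[p[:2],p[2]-.0765])[0].round().astype(int);print(n,x,y,proj(n,np.r_[p[:2],p[2]-.0765]))
  g=cv2.cvtColor(I[n],6)
  print('    ',' '.join('%3d'%k for k in range(x-8,x+9)))
  for v in range(y-9,y+8): print(v,':',' '.join('%3d'%k for k in g[v,x-8:x+9]))
"
```

```text
t 17.27 p [0.5581 0.0247 0.1213] jig [-28.9 -13.2 121.3] yaw y 76.62 z [ 0.002  0.001 -1.   ] F [-0.69 -0.21 -1.3 ] w 0.0192 ff 59.1 q7 [-0.36  0.38  0.31  1.92 -0.15  0.86  1.36]
t 17.38 p [0.5578 0.0247 0.1209] jig [-29.2 -13.2 120.9] yaw y 76.62 z [ 0.001  0.    -1.   ] F [-0.4  -0.03 -1.28] w 0.0193 ff 59.1 q7 [-0.36  0.38  0.31  1.92 -0.15  0.86  1.36]
top 310 227 [[310.42247493 227.24042153]]
     302 303 304 305 306 307 308 309 310 311 312 313 314 315 316 317 318
218 : 178 180 172 137 104 100  87  64  58  58  81 104 110 105 107 111 109
219 : 176 179 185 174 159 163 137  71  65  66  89 112 109 105 107 108 110
220 : 179 183 183 184 189 188 152  65  67  60  90 110 109 109 109 109 107
221 : 176 178 184 182 186 190 151  66  66  65  92 112 106 106 114 106  97
222 : 179 183 184 185 186 186 149  60  60  69  74  97 108 109 107  96 104
223 : 182 183 184 182 187 188 146  45  57  58  68  96 110 113 104  92 109
224 : 183 187 186 183 185 192 151  64  36  50  80 103 106 101 100 120 126
225 : 185 185 183 185 189 185 179 125  13  58 100 106  95  97 115 130 126
226 : 184 184 189 183 185 188 194
[... 1306 characters left out ...]
95   1 139 178 179 176 180 134 127
254 : 185 111  98 141 180 183 184 190  92   0 171 182 174 178 184 126 104
255 : 205 188 115  90 121 139 164 190 129  88 175 186 186 186 143 110 110
256 : 201 202 195 186 118  87  95 124 133 154 188 145 128 131 113 117 113
257 : 198 198 200 200 198 189 118  79  82  95 110  90  83  90  96  96 102
258 : 198 199 202 203 204 203 198 188 188 193 127  87  93  81  87  86  82
259 : 198 198 199 201 200 201 203 203 204 208 210 150 113 112 131 116 114
260 : 197 199 199 197 199 197 199 204 207 212 170 136 132 136 137 134 133
261 : 197 201 200 200 202 194 203 201 212 165 133 127 133 131 135 137 130
262 : 188 190 191 194 196 199 204 150 138 129 125 130 132 130 133 131 134
```

```bash
python3 -c "
from h import *
tip={'top':(310.2,228.1),'side':(324.6,254.8)}
x,c=tri(tip['top'],tip['side'],(.55,.03,.04));print(x,c)
B=lambda q:(R.from_euler('z',2.42,degrees=True).apply(np.r_[q-J[:2],0])*1000)[:2]
print('TCP jig',B(np.array([.5578,.0247])))
for n in tip:
  for z in(.0435,.0448):
    q=least_squares(lambda p:(proj(n,np.r_[p,z])[0]-tip[n]),[.55,.03]).x;print(n,z,B(q).round(1))
"
```

```text
[0.5569516 0.0243486 0.0457398] 0.5199094107322376
TCP jig [-29.17104162 -13.14345201]
top 0.0435 [-30.7 -13.2]
top 0.0448 [-31.6 -13.6]
side 0.0435 [-26.5  -9.4]
side 0.0448 [-27.3 -11.1]
```

Allowing for calibration spread, I take tip = TCP_J + (0.4, 0) mm and run 1.9 mm outside the listed line. I go above the start first.

Call:
send_rows(
  plan=[
    [[0.035,-0.01,0,0,0,0,-1],[0.07,-0.015,0,0,0,0,-1],[0.1,-0.018,0,0,0,0,-1],[0.104,-0.018,0,0,0,0,-1],[0.104,-0.018,0,0,0,0,-1]],
  ],
)

```text
time_s: 18.0
tcp_pos: [0.6607, 0.0068, 0.12]
orientation: [-0.001, 0.116, 0.993, 0.0]
ft_force: [-0.6, -1.0, -1.9]
width: 0.0192
finger_force: 59.2
```

Call:
send_rows(
  plan=[
    [[0,0,-0.003,0,0,0,-1],[0,0,-0.007,0,0,0,-1],[0,0,-0.01,0,0,0,-1],[0,0,-0.012,0,0,0,-1],[0,0,-0.012,0,0,0,-1]],
  ],
)

```text
time_s: 18.62
tcp_pos: [0.6613, 0.0067, 0.1081]
orientation: [-0.0, 0.116, 0.993, -0.0]
ft_force: [1.2, -0.4, -0.2]
width: 0.0193
finger_force: 59.2
```

```bash
python3 -c "
from h import *
st()
o=1.9
W=[(76,-25-o)]+[(12-(50+o)*np.sin(a),25-(50+o)*np.cos(a)) for a in np.radians([0,15,30,45,60,75,90])]+[(-38-o,40)]
P=loc(J,[(x-.4,y,0) for x,y in W])[:,:2]
for w,p in zip(W,P): print(np.round(w,1),p.round(4))
for n,(x0,dx,dy) in (('top',(0,7,7)),('side',(0,7,7))):
  s=r.get_state();p=s['tcp_pos'];g=cv2.cvtColor(r.snapshot(n),6);x,y=proj(n,np.r_[p[:2],.033])[0].round().astype(int);print(n,x,y)
  for v in range(y-7,y+6): print(v,':',' '.join('%3d'%k for k in g[v,x-8:x+9]))
"
```

```text
t 18.62 p [0.6613 0.0067 0.1081] jig [ 75.  -26.8 108.1] yaw y 76.62 z [-0.  0. -1.] F [ 1.25 -0.44 -0.19] w 0.0193 ff 59.2 q7 [-0.28  0.55  0.3   1.68 -0.19  0.94  1.43]
[ 76.  -26.9] [0.6619 0.0065]
[ 12.  -26.9] [0.598  0.0092]
[ -1.4 -25.1] [0.5846 0.0116]
[-13.9 -19.9] [0.5723 0.0173]
[-24.7 -11.7] [0.5619 0.026 ]
[-32.9  -1. ] [0.5541 0.0371]
[-38.1  11.6] [0.5495 0.0498]
[-39.9  25. ] [0.5483 0.0633]
[-39.9  40. ] [0.5489 0.0783]
top 329 201
194 : 174 176 175 166 148 145 118  56  64  66  61  64  69  83  89 101 113
195 : 175 173 174 175 177 181 145  59  57  65  69  71  68  65  67  68  72
196 : 175 173 173 175 175 169 121  52  65  62  70  73  76  73  73  67  67
197 : 176 172 178 173 174 171 127  41  55  46  63  73  74  66  73  67  72
198 : 176 173 176 173 172 181 140  38  40  37  45  55  64  69  70  73  67
199 : 174 173 176 171 177 180 149  56  11  73 105  96  88  79  62  55  64
200 : 173 176 175 171 176 163 113  51  20  92 130 125 118 110 107 101  73
201 : 173 173 174 173 180 153  89  57  26  90 128 128 128 126 130 127 108
202 : 174 175 171 176 162 123 100  95  84 115 129 120 1
[... 589 characters left out ...]
48  57 137 139 112 107  92  91  80
248 : 176 171 177 177 181 184 196 139  49  39  97  89  81  79  88  79  81
249 : 177 183 185 187 140 129 127  86  34  26  88  93  58  68  82  79  89
250 : 187 144 129 118  91  85  80  52  24  77 129 131 139  79  66  83  83
251 : 118  90  84  75  89  95 106 130  78 126 136 135 139 141  73  69  82
252 :  71  85 103 106 110 127 119 121 110 132 136 135 136 138 145  81  69
253 : 115 113 116 118 113 120 120 121 111 129 129 133 132 130 139 145  87
254 : 117 118 120 119 111 119 116 115 115 129 132 131 136 130 138 140 133
255 : 116 116 115 116 114 117 117 114 112 132 137 136 138 135 137 136 143
256 : 113 113 109 115 117 113 118 114 113 117 135 134 138 143 112 117 104
```

The tip is ~5 mm right of the template edge in the top view, as intended. Now I press lightly.

Call:
send_rows(
  plan=[
    [[0,0,-0.002,0,0,0,-1],[0,0,-0.004,0,0,0,-1],[0,0,-0.0055,0,0,0,-1],[0,0,-0.0065,0,0,0,-1],[0,0,-0.0065,0,0,0,-1]],
  ],
)

```text
time_s: 19.35
tcp_pos: [0.6617, 0.0066, 0.102]
orientation: [0.0, 0.116, 0.993, 0.0]
ft_force: [-0.4, -0.8, 0.5]
width: 0.0195
finger_force: 59.3
```

```bash
python3 -c "
from h import *
st()"
```

```text
t 19.35 p [0.6617 0.0066 0.102 ] jig [ 75.4 -26.8 102. ] yaw y 76.62 z [ 0.  0. -1.] F [-0.36 -0.82  0.46] w 0.0195 ff 59.3 q7 [-0.28  0.56  0.3   1.68 -0.19  0.93  1.43]
```

```bash
python3 -c "
from h import *
F=[]
for i in range(6):
  r.snapshot('top');s=r.get_state();F.append(s['ft_force'])
print(np.round(F,2).tolist(),np.mean(F,0),s['tcp_pos'])"
```

```text
[[-0.46, -1.51, 1.11], [-0.03, -0.14, 2.05], [-0.35, -0.4, 1.09], [0.32, -0.41, 1.07], [0.71, 0.62, 1.48], [0.06, 0.76, 0.51]] [ 0.0408701  -0.18145181  1.21754626] [0.6616378  0.00662911 0.101925  ]
```

Mean contact is ≈2.4 N. Now I draw along the straight at about 5 cm/s.

Call:
send_rows(
  plan=[
    [[-0.006,0.0003,0,0,0,0,-1],[-0.012,0.0005,0,0,0,0,-1],[-0.018,0.0008,0,0,0,0,-1],[-0.024,0.001,0,0,0,0,-1],[-0.03,0.0013,0,0,0,0,-1]],
  ],
)

```text
time_s: 20.27
tcp_pos: [0.6311, 0.008, 0.1019]
orientation: [0.0, 0.116, 0.993, 0.0]
ft_force: [1.7, 0.0, 1.0]
width: 0.0193
finger_force: 59.5
```

```bash
python3 -c "
from h import *
st()"
```

```text
t 20.27 p [0.6311 0.008  0.1019] jig [ 44.8 -26.8 101.9] yaw y 76.62 z [ 0.  0. -1.] F [1.71 0.   0.98] w 0.0193 ff 59.5 q7 [-0.3   0.51  0.3   1.76 -0.19  0.9   1.42]
```

Call:
send_rows(
  plan=[
    [[-0.0065,0.0003,0,0,0,0,-1],[-0.013,0.0005,0,0,0,0,-1],[-0.0195,0.0008,0,0,0,0,-1],[-0.026,0.001,0,0,0,0,-1],[-0.0325,0.0013,0,0,0,0,-1]],
  ],
)

```text
time_s: 20.9
tcp_pos: [0.5986, 0.0093, 0.1018]
orientation: [0.0, 0.116, 0.993, 0.0]
ft_force: [2.8, 0.7, 0.9]
width: 0.0193
finger_force: 59.5
```

```bash
python3 -c "
from h import *
s=st()
o=1.9
W=[(12-(50+o)*np.sin(a),25-(50+o)*np.cos(a)) for a in np.radians(np.arange(0,91,7.5))]+[(-38-o,y) for y in(30,35,40)]
P=loc(J,[(x-.4,y,0) for x,y in W])[:,:2]
print((P-P[0]).round(4).tolist(),P[0])
for n in ('top','side'):
  p=r.get_state()['tcp_pos'];g=cv2.cvtColor(r.snapshot(n),6);x,y=proj(n,np.r_[p[:2],.03])[0].round().astype(int);print(n,x,y)
  for v in range(y-5,y+5): print(v,':',' '.join('%3d'%k for k in g[v,x-8:x+9]))
print(r.get_state()['ft_force'])
"
```

```text
t 20.9 p [0.5986 0.0093 0.1018] jig [ 12.2 -26.8 101.8] yaw y 76.63 z [ 0.  0. -1.] F [2.85 0.67 0.85] w 0.0193 ff 59.5 q7 [-0.31  0.46  0.3   1.84 -0.18  0.86  1.41]
[[0.0, 0.0], [-0.0067, 0.0007], [-0.0133, 0.0023], [-0.0197, 0.0048], [-0.0256, 0.008], [-0.0311, 0.012], [-0.036, 0.0167], [-0.0403, 0.022], [-0.0438, 0.0278], [-0.0466, 0.034], [-0.0485, 0.0405], [-0.0495, 0.0473], [-0.0497, 0.054], [-0.0495, 0.059], [-0.0492, 0.064], [-0.049, 0.069]] [0.59795382 0.00923419]
top 321 220
215 : 178 182 182 180 181 189 149  52  61  65  99 126 124 124 126 124 125
216 : 183 183 184 182 180 180 133  48  63  54  87 122 124 124 126 129 123
217 : 177 181 183 178 180 184 137  37  49  49  87 121 124 124 125 126 127
218 : 178 178 177 175 181 186 148  46  26  76 113 124 123 122 121 123 126
219 : 176 176 177 181 179 171 122  57  16  88 125 125 125 127 119 125 123
220 : 180 180 177 179 181 153  94  78  43  91 123 125 125 125 126 122 121
221 : 180 176 179 182 165 116  97 102  91 102 121 129 128 125 121 119 126
222 : 179 176 184 174 128  88 114 114 114 112 121 118 122 127 120 121 127
223 : 175 182 183
[... 221 characters left out ...]
 : 177 175 173 174 178 182 186 180  89  24  75 101  86  77  91  88 104
256 : 184 184 184 186 187 190 143 119  56  29  64  91  94 100 126 128 131
257 : 145 144 144 115 111 110  86  90  43  20  94 127 132 124 133 130 131
258 :  87  85  87  81  86 100 110 113  58  19 124 133 133 135 130 129 128
259 : 197 198 199 133 107 115 120 119  94 106 131 135 127 131 129 128 128
260 : 205 168 143 117 110 115 114 116 114 118 134 131 132 130 127 130 129
261 : 135 120 112 112 114 115 118 112 117 112 132 137 129 128 129 130 129
262 : 111 111 118 118 117 112 115 116 118 115 112 129 130 130 128 129 134
263 : 118 119 117 118 112 115 112 114 111 113 131 134 132 131 143 124 112
[-0.99884591 -0.55711887  1.94990266]
```

Call:
send_rows(
  plan=[
    [[-0.007,0.0007,0,0,0,0,-1],[-0.0137,0.0023,0,0,0,0,-1],[-0.02,0.0048,0,0,0,0,-1],[-0.026,0.008,0,0,0,0,-1],[-0.0315,0.012,0,0,0,0,-1]],
  ],
)

```text
time_s: 21.62
tcp_pos: [0.5669, 0.0211, 0.1018]
orientation: [-0.0, 0.117, 0.993, -0.0]
ft_force: [2.4, -1.7, 1.4]
width: 0.0195
finger_force: 59.5
```

```bash
python3 -c "
from h import *
s=st()"
```

```text
t 21.62 p [0.5669 0.0211 0.1018] jig [-19.9 -16.3 101.8] yaw y 76.61 z [-0. -0. -1.] F [ 2.35 -1.7   1.45] w 0.0195 ff 59.5 q7 [-0.35  0.42  0.3   1.91 -0.16  0.83  1.38]
```

Call:
send_rows(
  plan=[
    [[-0.0049,0.0047,0,0,0,0,-1],[-0.0092,0.01,0,0,0,0,-1],[-0.0127,0.0158,0,0,0,0,-1],[-0.0155,0.022,0,0,0,0,-1],[-0.0174,0.0285,0,0,0,0,-1]],
  ],
)

```text
time_s: 22.25
tcp_pos: [0.5494, 0.05, 0.1016]
orientation: [-0.001, 0.116, 0.993, -0.0]
ft_force: [0.6, -2.1, 0.6]
width: 0.0191
finger_force: 59.5
```

Call:
send_rows(
  plan=[
    [[-0.001,0.0068,0,0,0,0,-1],[-0.0012,0.0135,0,0,0,0,-1],[-0.001,0.0188,0,0,0,0,-1],[-0.0008,0.024,0,0,0,0,-1],[-0.0005,0.0285,0,0,0,0,-1]],
  ],
)

```text
time_s: 22.88
tcp_pos: [0.5494, 0.0787, 0.1017]
orientation: [-0.0, 0.116, 0.993, 0.0]
ft_force: [-0.2, -1.6, 0.9]
width: 0.0193
finger_force: 59.5
```

```bash
python3 -c "
from h import *
s=st()
for n in ('top','side'):
  p=r.get_state()['tcp_pos'];g=cv2.cvtColor(r.snapshot(n),6);x,y=proj(n,np.r_[p[:2],.03])[0].round().astype(int);print(n,x,y)
  for v in range(y-6,y+5): print(v,':',' '.join('%3d'%k for k in g[v,x-8:x+9]))
st()
"
```

```text
t 22.88 p [0.5494 0.0787 0.1017] jig [-39.8  40.5 101.7] yaw y 76.63 z [-0.  0. -1.] F [-0.2  -1.56  0.93] w 0.0193 ff 59.5 q7 [-0.45  0.4   0.29  1.94 -0.15  0.82  1.27]
top 289 228
222 : 182 178 167 164 179 182 140  57  67  77  94 108 107 109 107 109 106
223 : 172 179 188 188 186 189 149  59  61  74  94 109 105 105 107 105 110
224 : 122 133 148 158 181 189 139  63  66  64  92 107 108 109 106 107 109
225 : 107 105 104 107 122 130 104  62  64  50  80 110 111 107 110 108 108
226 : 122 121 123 116  97  63  61  52  48  39  77 105 110 109 108 107 110
227 : 119 127 130 142 104  97 164 145  27  50  82  87  86  97 104 110 111
228 : 123 129 133 125  78 147 226 181  29  78 111  99  93  85  84  87  90
229 : 124 130 137 107  74 176 233 182  57  81 125 124 134 126  94  96  91
230 : 128 132 124  80 134 209 226 201 171 177 181 184 192 176 119 123 125
231 : 134 136 108  71 171 224 212 209 207 210 211 211 200 168 128 128 134
232 : 135 133  88 134 206 211 207 207 202 200 204 206 204 167 121 131 136
side 311 250
244 : 211 213 215 193 183 122  71  76  83  71  99 175 135 117 104 105 107
245 : 178 182 16
[... 203 characters left out ...]
12
248 : 129 135 133 137 143 144 129  67  26  52 109 117 114 109 109 112 110
249 : 140 139 138 112  75  63  79  46  13  58  80 109 111 112 108 109 108
250 :  98  67  57 118 123 197 203 139  38  75  91  91 108 115 114 113 110
251 : 103 154 183 190 188 197 199 197 127 122 114  90  87 112 112 113 111
252 : 189 188 194 192 190 188 188 196 194 204 154 118  90  92 110 113 111
253 : 192 188 189 188 190 189 192 190 197 202 210 154 114  93  80 112 121
254 : 192 189 185 189 188 193 194 200 150 129 148 133 127 112  90  76  92
t 22.98 p [0.5496 0.0801 0.1018] jig [-39.7  41.9 101.8] yaw y 76.67 z [ 0.     0.002 -1.   ] F [-0.77  1.34  1.74] w 0.0193 ff 59.5 q7 [-0.45  0.4   0.29  1.94 -0.16  0.82  1.27]
```

The line is complete: the tip has reached jig (-39.7, 41), just clear of the rim. I lift straight up, slowly at first, and carry the scriber back.

Call:
send_rows(
  plan=[
    [[0,0,0.006,0,0,0,-1],[0,0,0.014,0,0,0,-1],[0,0,0.04,0,0,0,-1],[0,0,0.075,0,0,0,-1],[0,0,0.105,0,0,0,-1]],
  ],
)

```text
time_s: 23.6
tcp_pos: [0.5494, 0.0781, 0.2083]
orientation: [0.0, 0.117, 0.993, 0.0]
ft_force: [-0.4, -0.8, -0.9]
width: 0.0194
finger_force: 59.1
```

Call:
send_rows(
  plan=[
    [[0.001,-0.05,0,0,0,0,-1],[0.002,-0.11,0,0,0,0,-1],[0.003,-0.17,0,0,0,0,-1],[0.004,-0.23,0,0,0,0,-1],[0.005,-0.29,0,0,0,0,-1]],
  ],
)

```text
time_s: 24.22
tcp_pos: [0.5542, -0.2135, 0.2072]
orientation: [0.0, 0.116, 0.993, 0.0]
ft_force: [0.5, 0.7, -1.9]
width: 0.0193
finger_force: 59.1
```

Call:
send_rows(
  plan=[
    [[0.001,-0.05,0,0,0,0,-1],[0.002,-0.1,0,0,0,0,-1],[0.003,-0.125,0,0,0,0,-1],[0.003,-0.134,0,0,0,0,-1],[0.003,-0.134,0,0,0,0,-1]],
  ],
)

```text
time_s: 24.85
tcp_pos: [0.5574, -0.3452, 0.2067]
orientation: [-0.0, 0.117, 0.993, 0.0]
ft_force: [1.0, 0.3, -1.4]
width: 0.0191
finger_force: 59.1
```

```bash
python3 -c "
from h import *
s=st()"
```

```text
t 24.85 p [ 0.5574 -0.3452  0.2067] jig [ -13.9 -382.8  206.7] yaw y 76.62 z [-0.     0.001 -1.   ] F [ 1.    0.27 -1.4 ] w 0.0191 ff 59.1 q7 [ 0.16  0.46  0.47  1.61 -0.22  1.13  2.02]
```

Call:
send_rows(
  plan=[
    [[0,-0.0005,-0.02,0,0,0,-1],[0,-0.0005,-0.04,0,0,0,-1],[0,-0.0005,-0.047,0,0,0,-1],[0,-0.0005,-0.047,0,0,0,-1]],
  ],
)

```text
time_s: 25.35
tcp_pos: [0.5572, -0.3456, 0.1586]
orientation: [-0.001, 0.116, 0.993, 0.0]
ft_force: [-0.5, -0.6, -1.4]
width: 0.0192
finger_force: 59.1
```

```bash
python3 -c "
from h import *
s=st();p=s['tcp_pos']
for n in ('top','side'):
  g=cv2.cvtColor(r.snapshot(n),6);x,y=proj(n,np.r_[.5578,-.3478,.078])[0].round().astype(int);print(n,'hole pred',proj(n,np.r_[.558,-.348,.075]).round(1),'tip pred',proj(n,np.r_[p[:2],p[2]-.0757]).round(1))
  print('     ',' '.join('%3d'%k for k in range(x-9,x+10)))
  for v in range(y-9,y+8): print(v,':',' '.join('%3d'%k for k in g[v,x-9:x+10]))
"
```

```text
t 25.35 p [ 0.5572 -0.3456  0.1586] jig [ -14.2 -383.2  158.6] yaw y 76.65 z [-0.002  0.001 -1.   ] F [-0.45 -0.59 -1.37] w 0.0192 ff 59.1 q7 [ 0.17  0.51  0.45  1.66 -0.25  1.04  2.04]
top hole pred [[460.4 258.6]] tip pred [[460.  256.9]]
      452 453 454 455 456 457 458 459 460 461 462 463 464 465 466 467 468 469 470
249 :  30  29  35  43  33  37  33  30  37  42  51  60  58  73 104 126 130 139 136
250 :  36  38  33  31  28  29  34  41  38  46  54  59  61  61  85 105 127 145 141
251 :  37  35  30  37  35  26  40  35  40  49  59  59  61  41  31  45  82  99 113
252 :  23  30  31  34  27  33  43  33  39  56  58  61  54  30  33  32  29  34  60
253 :  38  32  31  39  36  36  34  33  37  52  57  58  48  30  35  29  28  33  22
254 :  28  41  31  33  39  39  34  34  31  43  57  53  32  31  23  35  35  28  29
255 :  34  31  34  38  41  37  37  35  17  28  31  33  31  26  28  28  33  31  25
256 :  37  30  38  39  35  37  26  27  18  26  30  20  28  28  24  35  30  32  29
257 :  36  43  37  31  34  33  26  25  28  30  25  22  34  22  32  26  31  27  34
258 :  42  30  34  23  17  31  25  17  
[... 1446 characters left out ...]
  33  30  34  25  32  25  44  40  38  40  33
338 :  61  67  60  63  45  39  18  19  30  23  24  23  22  24  25  37  36  35  37
339 :  60  63  64  69  52  22  25  27  26  18  27  36  39  34  28  31  37  44  41
340 :  64  60  58  61  65  38  20  25  24  37  25  28  27  21  40  29  40  29  31
341 :  62  60  57  63  62  60  44  29  17  28   6  11   9  60  63  36  30  31  34
342 :  63  68  64  66  62  61  64  58  47  35  39  39  58  64  72  66  63  63  67
343 :  67  69  68  66  67  66  64  76  67  60  62  65  70  69  67  64  60  65  68
344 :  64  65  66  62  64  61  66  64  69  68  69  76  74  67  70  69  69  65  64
345 :  68  67  67  66  68  67  69  72  69  66  65  73  69  71  75  74  71  69  65
```

By the lift-off calibration the tip is ~1 mm off the hole axis, within the clearance. I lower it in.

Call:
send_rows(
  plan=[
    [[0.0003,-0.0008,-0.004,0,0,0,-1],[0.0003,-0.0008,-0.012,0,0,0,-1],[0.0003,-0.0008,-0.02,0,0,0,-1],[0.0003,-0.0008,-0.028,0,0,0,-1],[0.0003,-0.0008,-0.028,0,0,0,-1]],
  ],
)

```text
time_s: 26.08
tcp_pos: [0.5573, -0.3466, 0.1307]
orientation: [-0.001, 0.116, 0.993, 0.0]
ft_force: [-0.1, -1.2, -1.3]
width: 0.0197
finger_force: 59.1
```

Call:
send_rows(
  plan=[
    [[0,0,-0.01,0,0,0,-1],[0,0,-0.02,0,0,0,-1],[0,0,-0.03,0,0,0,-1],[0,0,-0.035,0,0,0,-1],[0,0,-0.035,0,0,0,-1]],
  ],
)

```text
time_s: 26.7
tcp_pos: [0.5576, -0.3469, 0.0962]
orientation: [-0.0, 0.116, 0.993, 0.0]
ft_force: [-0.1, -0.1, -1.2]
width: 0.0191
finger_force: 59.1
```

```bash
python3 -c "
from h import *
s=st()"
```

```text
t 26.7 p [ 0.5576 -0.3469  0.0962] jig [ -13.7 -384.4   96.2] yaw y 76.62 z [-0.001  0.    -1.   ] F [-0.12 -0.15 -1.18] w 0.0191 ff 59.1 q7 [ 0.2   0.57  0.43  1.71 -0.28  0.93  2.07]
```

Call:
send_rows(
  plan=[
    [[0,0,-0.002,0,0,0,-1],[0,0,-0.004,0,0,0,-1],[0,0,-0.005,0,0,0,-1],[0,0,-0.005,0,0,0,-1]],
  ],
)

```text
time_s: 27.2
tcp_pos: [0.5579, -0.347, 0.0918]
orientation: [-0.0, 0.116, 0.993, 0.0]
ft_force: [0.1, 0.4, -1.2]
width: 0.0193
finger_force: 59.1
```

Call:
send_rows(
  plan=[
    [[0,0,-0.0005,0,0,0,-0.4],[0,0,0,0,0,0,0],[0,0,0,0,0,0,0.5],[0,0,0,0,0,0,1],[0,0,0,0,0,0,1]],
  ],
)

```text
time_s: 27.82
tcp_pos: [0.5579, -0.347, 0.0918]
orientation: [-0.0, 0.116, 0.993, 0.0]
ft_force: [-0.8, -0.4, 0.6]
width: 0.0855
finger_force: 0.0
```

Call:
send_rows(
  plan=[
    [[0,0,0.01,0,0,0,1],[0,0,0.04,0,0,0,1],[0,0,0.08,0,0,0,1],[0,0,0.13,0,0,0,1],[0,0,0.15,0,0,0,1]],
  ],
)

```text
time_s: 28.45
tcp_pos: [0.5589, -0.3483, 0.2463]
orientation: [0.003, 0.117, 0.993, -0.001]
ft_force: [0.5, -0.1, -0.1]
width: 0.0855
finger_force: 0.0
```

```bash
python3 -c "
from h import *
s=st()
c=np.array([.5578,-.348])
I={}
for n in ('top','side'): I[n]=r.snapshot(n)
for n in I:
  a=cv2.imread(f'pics/{n}0.png').astype(int);u,v=proj(n,[*c,.1])[0].astype(int)
  d=abs(I[n].astype(int)-a).max(2)[v-45:v+35,u-25:u+25];print(n,'diff>50 px near scriber',(d>50).sum())
  # handle edges
  g=I[n].astype(np.float32);cam=np.array(CP[n]['xyz']);dd=c-cam[:2];dd/=np.linalg.norm(dd);lat=np.array([-dd[1],dd[0]]);t=np.arange(-22,22.1,2)/1000
  for z in(.12,.14):
    uv=proj(n,np.c_[c+t[:,None]*lat,np.full(len(t),z)]).astype(np.float32);print(z,cv2.remap(g[:,:,0],uv[None,:,0],uv[None,:,1],1)[0].astype(int).tolist())
nearedge()
# bystander boxes: mean diff vs start
for n,L in(('top',dict(tin=(185,150,225,210),bottle=(170,180,202,240),tape=(190,252,230,290),box=(400,295,446,320))),('side',dict(tin=(270,168,302,220),bottle=(236,160,262,228),tape=(206,226,244,256),box=(330,344,376,386)))):
  a=cv2.imread(f'pics/{n}0.png').astype(int)
  for k,(x,y,X,Y) in L.items(): print(n,k,np.abs(I[n].astype(int)-a)[y:Y,x:X].max(2).mean().round(1))
"
```

```text
t 28.45 p [ 0.5589 -0.3483  0.2463] jig [ -12.3 -385.8  246.3] yaw y 76.6 z [ 0.006 -0.003 -1.   ] F [ 0.49 -0.06 -0.14] w 0.0855 ff 0.0 q7 [ 0.16  0.43  0.48  1.56 -0.21  1.2   2.01]
top diff>50 px near scriber 1112
0.12 [127, 123, 121, 120, 117, 123, 114, 71, 39, 41, 43, 40, 36, 32, 29, 27, 43, 70, 93, 97, 101, 96, 90]
0.14 [123, 121, 122, 118, 122, 119, 97, 65, 54, 55, 46, 39, 38, 40, 41, 38, 57, 97, 120, 122, 121, 125, 125]
side diff>50 px near scriber 162
0.12 [24, 18, 38, 133, 209, 159, 35, 47, 48, 50, 51, 50, 54, 54, 53, 45, 73, 167, 208, 200, 198, 197, 199]
0.14 [30, 29, 33, 30, 33, 33, 45, 45, 49, 49, 52, 52, 57, 60, 55, 43, 72, 170, 208, 202, 201, 200, 201]
[(-35, np.float64(-74.5), 15.6), (-25, np.float64(-73.5), 14.5), (25, np.float64(-81.5), 0.9), (35, np.float64(-103.0), 1.0)]
top tin 7.5
top bottle 7.4
top tape 24.2
top box 11.0
side tin 5.9
side bottle 5.0
side tape 14.3
side box 14.9
```

The scriber stands upright in its stand where it was at the start, the gripper is clear, and the blank is home and bolted. I hand in.

```bash
python3 -c "
from station import r
print(r.close_job())"
```

```text
the job is handed in; nothing more can be done
None
```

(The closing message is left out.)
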